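# Make up a kit tray and slide it into its cubby

## Robot

A 6-joint arm with a two-finger parallel gripper is mounted at the origin on the work surface. World frame = base frame: x ahead of the robot, y to its left, z up, the work surface at z = 0. Lengths are in m, angles in rad, forces in N, time in s.
With the tool pointing down it reaches from about 0.35 to 0.975 m from the base axis. Payload 4.9 kg.
Tool frame: the origin (TCP) lies midway between the tips of the shut fingers; the grasp point (between the pads) lies manip.tcp_to_grasp behind it (manip.tcp_to_grasp is the distance from the TCP to the grasp point, in m); z points along the fingers, y is the line along which they close (so a half turn about z gives the same grasp; the last joint's range is limited). The gripper opens to 85 mm and grips with 20 to 120 N. Pads are 22 mm wide; open, the fingers measure 114 mm over their backs; the gripper's body (76 mm by 85 mm) begins 54 mm behind the grasp point. The pads swing forward as they close: fully open they stand 13 mm farther back than shut.
Start: joints at [1.231, 0.053, 1.613, -0, 1.476, -0.119], TCP at [0.137, 0.61, 0.231] pointing down, gripper open.
Joint ranges: [-3.01, 3.01], [-1.01, 2.22], [0.06, 2.58], [-1.02, 4.17], [0.09, 2.62], [-3.14, 3.14]. Speed limits (rad/s): [2.57, 2.57, 3.14, 3.14, 3.14, 3.14].

## Interface

Orientations are given as a unit quaternion [w, x, y, z].
In Python, from plant import manip, grab_frame, calibration, job_done gives the robot as it stands.
- The arm moves only by the tool send_rows, never from a script. Its argument "rows" is a list of rows, each an object of numbers: "x", "y", "z": the shift along the tool's x, y, z normalised to -1 to 1, where 1 is 15 cm; "wx", "wy", "wz": the turn, a rotation vector about the tool's x, y, z normalised to -1 to 1, where 1 is pi/4 rad; "hand": the opening, from -1 (shut) to 1 (fully open). In form: [{"x": .., "y": .., "z": .., "wx": .., "wy": .., "wz": .., "hand": ..}, ...]. A call has exactly 10 rows; each row shifts and turns the commanded pose from where the row before left it, along the tool's axes as they then stand; what a row does not reach is not made up. A row lasts 1/12 s, in which the tool goes at most 41.7 mm and 7.16 degrees, less where a joint would pass 70% of its speed; a pose out of reach is approached as far as the arm can. A call with a number of a shift or a turn outside -1 to 1 is refused whole. A call with a gripper value outside its range is refused whole. The fingers move at their own pace and stop on an object; the grip force is fixed at half the most. Time passes only in rows, so rows that do not move let the fingers close, or fill a call up. It gives the time, the measured TCP pose, the force, the opening and the grip force at its end, in the units of the state.
- manip.state(): the state, without advancing time (a new reading comes with each control period).
- grab_frame(name): name is "scene" or "top"; returns the picture (400x640x3 uint8, blue, green, red); there is no depth.
- calibration(name): a dict with "camera_matrix" (3x3 intrinsics, pixels), "k1" (the pictures are not rectified: a ray, as slopes to the right and down, at radius r is drawn at 1 + k1 r^2 times it, then the intrinsics apply), "R" (3x3) and "t" (3): a world point X has camera coordinates R X + t. Camera axes: x right, y down, z forward; pixel columns grow to the right and rows downward; lengths in m; the calibration is good to about 2 mm. A picture is of the moment at which its call begins. calibration takes no time and is no camera call.
- job_done(): hands the job in; it is judged then, once.
The state is a dict: "time": time; "joint_pos": joint angles; "joint_vel": joint speeds; "joint_efforts": joint torques, N m; "tool_pos": TCP position; "tool_rot": TCP orientation; "contact_force": force on the tool from outside, world axes, zero at the start; "ft_torque": the same for the moment, N m; "gripper_width": opening from 0.0 (shut) to 1.0 (fully open); "grasp_force": force on a finger pad.
Only numpy, scipy, OpenCV 4.12 (cv2) and the standard library are available. Lean on these libraries where they do the work, as an engineer would, in place of code of your own. Each camera call takes 0.05 s, during which the arm holds its last target. There are 200 camera calls.

## Task

Make up the kit tray: stand a spare jar in each empty pocket, and tip all the beads from the scoop into the tray's shallow dish, bringing the spout down to 6 cm or less above the dish floor before any bead is let go, so that none bounce out. When the tray is complete, slide it, dish end first, into the cubby until it is fully home against the back. Leave the empty scoop standing upright on the cutting mat, and do not disturb the tall dye bottle.

Things in the scene. Friction and masses are not known exactly. Their poses are not given: they have to be found in the camera images.
- tray: loose wooden kit tray, 300 g; box 176 (x) by 156 (y) by 25 mm high, walls 4, floor 5 mm; origin under the box's centre, z up. -y end enters the cubby first. -y part: one shallow dish, 168 (x) by 90 (y) mm, floor centre at (0, -29, 5) mm; +y part: three jar pockets in a row along x. A 6 mm thick, 90 mm wide tongue behind the box, to y = 131 mm, carries the end tab
- tab (a point): point on the tray at (0, 124, 30) mm: middle of the upright dark-wood end tab, 12 mm thick (y), 64 mm wide (x), top 53 mm above the bench, 40 mm clear between it and the box. Pinch it across its thickness to slide the tray along the bench
- pocket0 (a point): point on the tray: centre of the floor of jar pocket 0, 5 mm above the bench (tray x = -57 mm, y = 47 mm); the pocket's rim is 20 mm above its floor
- pocket1 (a point): point on the tray: centre of the floor of jar pocket 1, 5 mm above the bench (tray x = 0 mm, y = 47 mm); the pocket's rim is 20 mm above its floor
- pocket2 (a point): point on the tray: centre of the floor of jar pocket 2, 5 mm above the bench (tray x = 57 mm, y = 47 mm); the pocket's rim is 20 mm above its floor
- kept0: amber jar with black lid, 46 mm diameter, 60 mm tall, 60 g, that stands in pocket 0 from the start; origin under its centre. Absent (None) when that pocket is empty
- kept1: amber jar with black lid, 46 mm diameter, 60 mm tall, 60 g, that stands in pocket 1 from the start; origin under its centre. Absent (None) when that pocket is empty
- kept2: amber jar with black lid, 46 mm diameter, 60 mm tall, 60 g, that stands in pocket 2 from the start; origin under its centre. Absent (None) when that pocket is empty
- spare0: spare jar, same kind (46 mm diameter, 60 mm tall, 60 g), standing alone on the bench; origin under its centre. There are always three spares and one or two empty pockets; unneeded spares stay where they are
- spare1: spare jar, same kind (46 mm diameter, 60 mm tall, 60 g), standing alone on the bench; origin under its centre. There are always three spares and one or two empty pockets; unneeded spares stay where they are
- spare2: spare jar, same kind (46 mm diameter, 60 mm tall, 60 g), standing alone on the bench; origin under its centre. There are always three spares and one or two empty pockets; unneeded spares stay where they are
- scoop: loose aluminium scoop, 160 g; trough 62 mm wide, walls 44 mm high, open at the spout (+x). Origin on its underside, z up. Floor 4 mm up, level, then (x = 30 to 71 mm) a 20 degree ramp up to the lip holds the beads; nose dipped 35 to 50 degrees, all roll out. Grip: dark-wood fin over the trough, centre (-12, 0, 80) mm, 12 mm thick (y), 78 mm long (x), z 62 to 98 mm; pinch from above
- spout (a point): point on the scoop at (71, 0, 19) mm, 124 mm ahead of its rear wall: middle of the spout's lip, where the beads leave
- scoop_mid (a point): point on the scoop at (5, 0, 22) mm: middle of the trough; a bead within 78 mm of it is in the scoop
- bead0: dark wooden ball bead, 24 mm diameter, 12 g, in the scoop at the start; origin at its centre. Between three and six beads are present, the others are None
- bead1: dark wooden ball bead, 24 mm diameter, 12 g, in the scoop at the start; origin at its centre. Between three and six beads are present, the others are None
- bead2: dark wooden ball bead, 24 mm diameter, 12 g, in the scoop at the start; origin at its centre. Between three and six beads are present, the others are None
- bead3: dark wooden ball bead, 24 mm diameter, 12 g, in the scoop at the start; origin at its centre. Between three and six beads are present, the others are None
- bead4: dark wooden ball bead, 24 mm diameter, 12 g, in the scoop at the start; origin at its centre. Between three and six beads are present, the others are None
- bead5: dark wooden ball bead, 24 mm diameter, 12 g, in the scoop at the start; origin at its centre. Between three and six beads are present, the others are None
- cubby: fixed plywood cubby, flared mouth facing its +y; inside 188 mm wide (x), 80 mm high; roof top 92 mm above the bench, which is its floor. Its origin, on the bench, is where the tray's origin lies, axes alike, when the tray is fully home against the back stop. Mouth flares end at y = +86 mm, roof at y = +60 mm, so the tab stays outside
- mat: fixed grey cutting mat, 170 (x) by 130 (y) by 3 mm; origin under its centre
- dye_bottle: bystander: white bottle, 52 mm diameter, 130 mm tall, standing; origin under its centre
Not all that is in view belongs to the job. What is shaped like the spare2 but pink is not meant.

How it is judged:
On the way, in this order (a step that is already met when the one before it is completed fails the run):
1. the spout is low over the dish (within 75 mm of its floor) with all beads still in the scoop (x of spout in the frame of tray between -0.086 and 0.086 m and y of spout in the frame of tray between -0.076 and 0.018 m and z of spout in the frame of tray below 0.08 m and distance between each of bead0, bead1, bead2, bead3, bead4, bead5 and scoop_mid below 0.078 m), for 0.2 s.
2. all beads are in the dish and every pocket holds an upright jar, the tray still outside the cubby (x of bead0 in the frame of tray between -0.086 and 0.086 m and y of bead0 in the frame of tray between -0.076 and 0.018 m and z of each of bead0, bead1, bead2, bead3, bead4, bead5 in the frame of tray below 0.045 m and x of bead1 in the frame of tray between -0.086 and 0.086 m and y of bead1 in the frame of tray between -0.076 and 0.018 m and x of bead2 in the frame of tray between -0.086 and 0.086 m and y of bead2 in the frame of tray between -0.076 and 0.018 m and x of bead3 in the frame of tray between -0.086 and 0.086 m and y of bead3 in the frame of tray between -0.076 and 0.018 m and x of bead4 in the frame of tray between -0.086 and 0.086 m and y of bead4 in the frame of tray between -0.076 and 0.018 m and x of bead5 in the frame of tray between -0.086 and 0.086 m and y of bead5 in the frame of tray between -0.076 and 0.018 m and ((distance between kept0 and pocket0 below 0.013 m and angle between kept0's own z axis and vertical below 0.2 rad) or (distance between spare0 and pocket0 below 0.013 m and angle between spare0's own z axis and vertical below 0.2 rad) or (distance between spare1 and pocket0 below 0.013 m and angle between spare1's own z axis and vertical below 0.2 rad) or (distance between spare2 and pocket0 below 0.013 m and angle between spare2's own z axis and vertical below 0.2 rad)) and ((distance between kept1 and pocket1 below 0.013 m and angle between kept1's own z axis and vertical below 0.2 rad) or (distance between spare0 and pocket1 below 0.013 m and angle between spare0's own z axis and vertical below 0.2 rad) or (distance between spare1 and pocket1 below 0.013 m and angle between spare1's own z axis and vertical below 0.2 rad) or (distance between spare2 and pocket1 below 0.013 m and angle between spare2's own z axis and vertical below 0.2 rad)) and ((distance between kept2 and pocket2 below 0.013 m and angle between kept2's own z axis and vertical below 0.2 rad) or (distance between spare0 and pocket2 below 0.013 m and angle between spare0's own z axis and vertical below 0.2 rad) or (distance between spare1 and pocket2 below 0.013 m and angle between spare1's own z axis and vertical below 0.2 rad) or (distance between spare2 and pocket2 below 0.013 m and angle between spare2's own z axis and vertical below 0.2 rad)) and y of tray in the frame of cubby above 0.09 m), for 0.2 s.
3. the tray is fully home in the cubby (y of tray in the frame of cubby between -0.01 and 0.01 m and x of tray in the frame of cubby between -0.012 and 0.012 m and angle between the y axis of tray and the y axis of cubby, either way round below 0.1 rad and height (world z) of tray below 0.006 m), for 0.2 s.
At the end, for the whole second after the job is handed in: tray home in the cubby (within 10 mm of the back stop, 12 mm sideways, flat), all beads in the dish, an upright jar on the floor of every pocket, the scoop standing upright at rest with its origin over the cutting mat (all of step 3 and x of scoop in the frame of mat between -0.085 and 0.085 m and y of scoop in the frame of mat between -0.065 and 0.065 m and angle between scoop's own z axis and vertical below 0.1 rad and height (world z) of scoop below 0.012 m and linear speed of each of scoop, tray below 0.02 m/s and x of bead0 in the frame of tray between -0.086 and 0.086 m and y of bead0 in the frame of tray between -0.076 and 0.018 m and z of each of bead0, bead1, bead2, bead3, bead4, bead5 in the frame of tray below 0.045 m and x of bead1 in the frame of tray between -0.086 and 0.086 m and y of bead1 in the frame of tray between -0.076 and 0.018 m and x of bead2 in the frame of tray between -0.086 and 0.086 m and y of bead2 in the frame of tray between -0.076 and 0.018 m and x of bead3 in the frame of tray between -0.086 and 0.086 m and y of bead3 in the frame of tray between -0.076 and 0.018 m and x of bead4 in the frame of tray between -0.086 and 0.086 m and y of bead4 in the frame of tray between -0.076 and 0.018 m and x of bead5 in the frame of tray between -0.086 and 0.086 m and y of bead5 in the frame of tray between -0.076 and 0.018 m and ((distance between kept0 and pocket0 below 0.013 m and angle between kept0's own z axis and vertical below 0.2 rad) or (distance between spare0 and pocket0 below 0.013 m and angle between spare0's own z axis and vertical below 0.2 rad) or (distance between spare1 and pocket0 below 0.013 m and angle between spare1's own z axis and vertical below 0.2 rad) or (distance between spare2 and pocket0 below 0.013 m and angle between spare2's own z axis and vertical below 0.2 rad)) and ((distance between kept1 and pocket1 below 0.013 m and angle between kept1's own z axis and vertical below 0.2 rad) or (distance between spare0 and pocket1 below 0.013 m and angle between spare0's own z axis and vertical below 0.2 rad) or (distance between spare1 and pocket1 below 0.013 m and angle between spare1's own z axis and vertical below 0.2 rad) or (distance between spare2 and pocket1 below 0.013 m and angle between spare2's own z axis and vertical below 0.2 rad)) and ((distance between kept2 and pocket2 below 0.013 m and angle between kept2's own z axis and vertical below 0.2 rad) or (distance between spare0 and pocket2 below 0.013 m and angle between spare0's own z axis and vertical below 0.2 rad) or (distance between spare1 and pocket2 below 0.013 m and angle between spare1's own z axis and vertical below 0.2 rad) or (distance between spare2 and pocket2 below 0.013 m and angle between spare2's own z axis and vertical below 0.2 rad))); the robot touches nothing.
It fails at once if a bead falls free of the scoop from more than about 10 cm above the bench ((height (world z) of bead0 above 0.11 m and distance between bead0 and scoop_mid above 0.092 m) or (height (world z) of bead1 above 0.11 m and distance between bead1 and scoop_mid above 0.092 m) or (height (world z) of bead2 above 0.11 m and distance between bead2 and scoop_mid above 0.092 m) or (height (world z) of bead3 above 0.11 m and distance between bead3 and scoop_mid above 0.092 m) or (height (world z) of bead4 above 0.11 m and distance between bead4 and scoop_mid above 0.092 m) or (height (world z) of bead5 above 0.11 m and distance between bead5 and scoop_mid above 0.092 m)).
It fails at once if the dye bottle is knocked over or pushed more than 5 cm (distance of dye_bottle from where it was at the start of the episode above 0.05 m or angle between dye_bottle's own z axis and vertical above 0.5 rad).
Of kept0, kept1, kept2 only 1 to 2 are there at a start; the rules pass over those that are not, and their reading is None.
Of bead0, bead1, bead2, bead3, bead4, bead5 only 3 to 6 are there at a start; the rules pass over those that are not, and their reading is None.
At some moment in a run one of spare0, spare1, spare2 may be knocked a few centimetres aside while the robot is not near it.
It also fails if it takes over 210 s, if anything falls off the work surface, if the arm or the gripper's body presses on something with over 40 N, if the wrist force passes 120 N, or if a joint passes its speed limit or range.

## Working session

There is one attempt and no reset: what is moved stays moved. The work goes in short steps, Python scripts to look and compute and a tool call to move; the robot and the scene stay as the last step left them, time stands still between calls to the robot, and variables do not carry over. Pictures are saved under pics/ and viewed, at most 14 in all, crops included, and the job is handed in when it is done.

Besides the shell and the picture viewer there is one more tool, called after "Call:" by a JSON object that holds its "api" and its "payload", one argument or row to a line. send_rows: Moves the arm, as the interface text tells. Scaled input: -1 to 1 covers 15 cm each way for a shift and pi/4 rad each way for a turn. Its arguments: {"type":"object","properties":{"rows":{"type":"array","items":{"type":"object","properties":{"x":{"type":"number","minimum":-1,"maximum":1},"y":{"type":"number","minimum":-1,"maximum":1},"z":{"type":"number","minimum":-1,"maximum":1},"wx":{"type":"number","minimum":-1,"maximum":1},"wy":{"type":"number","minimum":-1,"maximum":1},"wz":{"type":"number","minimum":-1,"maximum":1},"hand":{"type":"number"}}}}},"required":["rows"]}

```bash
mkdir -p pics; ls; cat > h.py <<'E'
import numpy as np, cv2
from plant import manip, grab_frame, calibration, job_done
def ray(cam,u,v):
    c=calibration(cam);K=np.array(c["camera_matrix"]);k=c["k1"]
    d=np.array([(u-K[0,2])/K[0,0],(v-K[1,2])/K[1,1]]);p=d.copy()
    for _ in range(20): p=d/(1+k*(p@p))
    R=np.array(c["R"]);t=np.array(c["t"])
    return -R.T@t, R.T@np.array([p[0],p[1],1])
def px2w(cam,u,v,z):
    o,d=ray(cam,u,v); return o+d*(z-o[2])/d[2]
def w2px(cam,X):
    c=calibration(cam);K=np.array(c["camera_matrix"])
    q=np.array(c["R"])@np.array(X)+np.array(c["t"]);p=q[:2]/q[2];p=p*(1+c["k1"]*(p@p))
    return K[:2,:2]@p+K[:2,2]
def snap(cam,name):
    f=grab_frame(cam);cv2.imwrite("pics/"+name,f);return f
E
python3 - <<'E'
from h import *
for c in("scene","top"):
    snap(c,c+"0.png");k=calibration(c);print(k["camera_matrix"],k["k1"],px2w(c,320,200,0),ray(c,0,0)[0])
s=manip.state();print({k:np.round(v,3) for k,v in s.items()},manip.tcp_to_grasp)
E
```

```text
pics
[[444.58614393   0.         315.27065901]
 [  0.         444.58614393 195.33912883]
 [  0.           0.           1.        ]] -0.05023728708900416 [0.45501272 0.11369724 0.        ] [1.17968481 0.63649558 0.98727327]
[[465.80881281   0.         326.06489833]
 [  0.         465.80881281 197.09420726]
 [  0.           0.           1.        ]] -0.05034530292201229 [0.52324593 0.13209025 0.        ] [0.25321512 0.08494037 1.15881189]
{'time': np.float64(0.1), 'joint_pos': array([ 1.231,  0.053,  1.614, -0.   ,  1.476, -0.119]), 'joint_vel': array([-0.001, -0.001, -0.003, -0.001,  0.002, -0.001]), 'joint_efforts': array([ 1.0000e-03, -3.9491e+01, -3.7136e+01, -0.0000e+00,  4.0000e-03,
       -0.0000e+00]), 'tool_pos': array([0.137, 0.609, 0.23 ]), 'tool_rot': array([-0.   ,  0.11 ,  0.994, -0.001]), 'contact_force': array([-0.4  ,  0.211, -0.067]), 'ft_torque': array([ 0.015, -0.001, -0.041]), 'grasp_force': np.float64(0.0), 'gripper_width': np.float64(0.996)} 0.0187
```

View pics/top0.png

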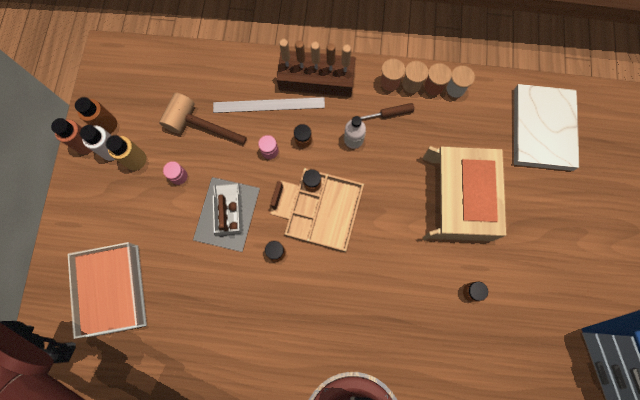

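View pics/scene0.png

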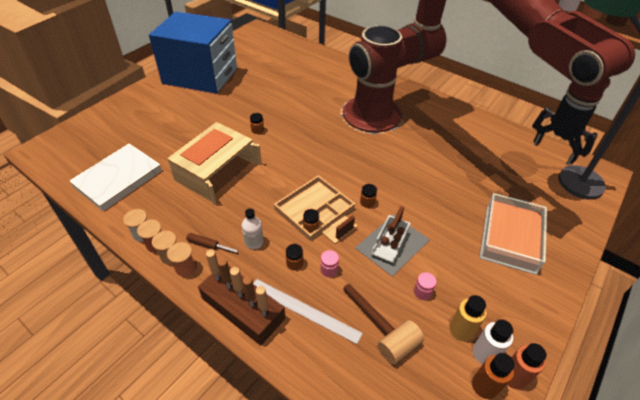

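The top view shows the tray at about (325,210) with its tab at (277,196) and one kept jar at (312,180). The scoop is on the mat at (227,210), and the cubby is at (470,195) with its mouth facing left. Dark-lidded jars, which fit spare0–2, are at (303,135), (274,251) and (476,291). The pink ones at (268,147) and (175,173) are decoys. The white bottle is at (355,132), and another white one is in the cluster at (97,142). Next I'll enlarge to confirm.

```bash
python3 - <<'E'
from h import *
f=cv2.imread("pics/top0.png")
cv2.imwrite("pics/c1.png",cv2.resize(f[115:270,185:385],None,fx=4,fy=3.87,interpolation=cv2.INTER_CUBIC)[:600])
cv2.imwrite("pics/c2.png",cv2.resize(f[135:255,415:520],None,fx=5,fy=5,interpolation=cv2.INTER_CUBIC))
E
```

```text
(no output)
```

View pics/c1.png

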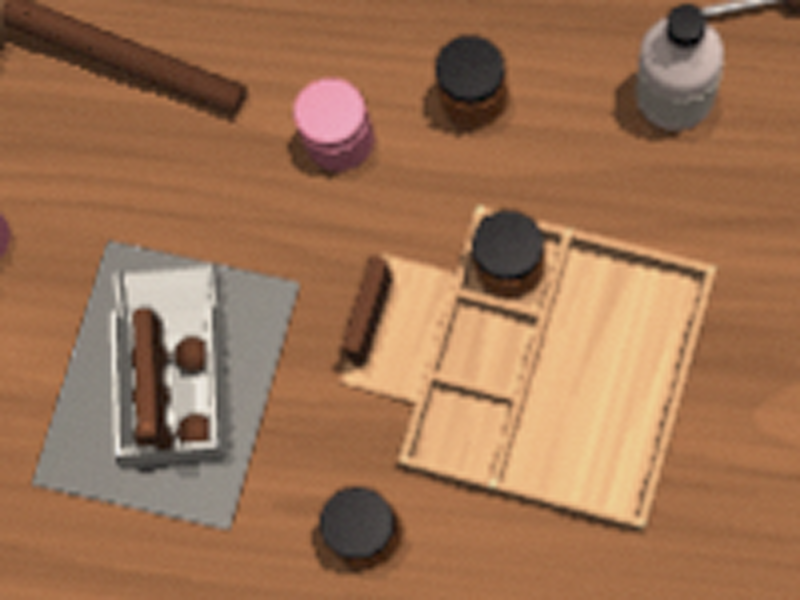

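View pics/c2.png

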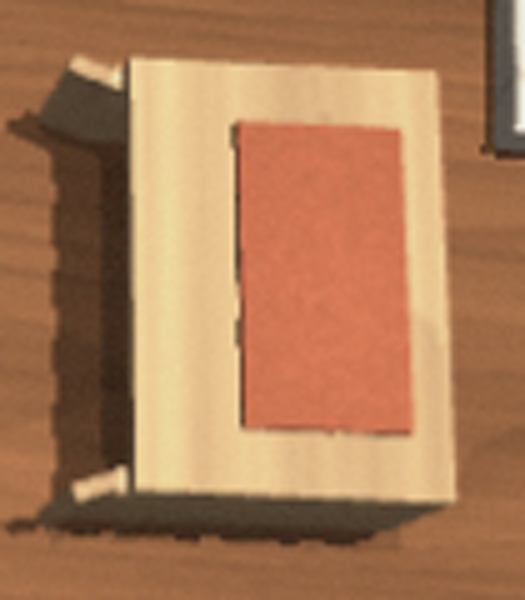

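The crops confirm the amber jars with black lids at crop (471,67) and (358,523), and the pink one is not meant. Only tray-x-positive pocket 2 is filled, by the kept jar at (508,248), so pockets 0 and 1 are empty. The scoop's spout points up in the image (+x), with its rear wall at the bottom. Now the positions.

```bash
python3 - <<'E'
from h import *
np.set_printoptions(precision=4,suppress=True)
c1=lambda x,y:(185+x/4,115+y/3.87)
c2=lambda x,y:(415+x/5,135+y/5)
P=lambda c,x,y,z:px2w("top",*c(x,y),z)[:2]
def fit(loc,w):
    l=np.array(loc)-np.mean(loc,0);m=np.array(w)-np.mean(w,0)
    a=np.arctan2((l[:,0]*m[:,1]-l[:,1]*m[:,0]).sum(),(l*m).sum())
    R=np.array([[np.cos(a),-np.sin(a)],[np.sin(a),np.cos(a)]])
    t=np.mean(w,0)-R@np.mean(loc,0);return a,R,t,(np.array(w)-(np.array(loc)@R.T+t))
w=[P(c1,*q,.025) for q in[(480,208),(715,268),(640,526),(402,463)]]
a,R,t,r=fit([(.088,.078),(.088,-.078),(-.088,-.078),(-.088,.078)],w);print("tray",a,t,r)
for n,l in dict(p0=(-.057,.047),p1=(0,.047),p2=(.057,.047),tab=(0,.124),dish=(0,-.029)).items():print(n,R@l+t)
w=np.array([P(c2,*q,.092) for q in[(130,58),(437,70),(456,500),(135,493)]]);print("cub",w, np.linalg.norm(w[0]-w[3]),np.linalg.norm(w[0]-w[1]))
for n,q in dict(s0=(471,67),k2=(508,248),s1=(358,523),pink=(331,112)).items():print(n,P(c1,*q,.06))
print("s2",px2w("top",476,290,.06)[:2],"dye cap",P(c1,685,27,.13))
w=np.array([P(c1,*q,.046) for q in[(115,272),(213,268),(218,455),(118,462)]]);print("rim",w)
print("fin",P(c1,144,312,.098),P(c1,148,440,.098))
w=np.array([P(c1,*q,.003) for q in[(110,243),(299,284),(230,527),(35,485)]]);print("mat",w,w.mean(0))
f=cv2.imread("pics/scene0.png")
cv2.imwrite("pics/c3.png",cv2.resize(f[170:280,260:440],None,fx=4.4,fy=4.4,interpolation=cv2.INTER_CUBIC))
E
```

```text
tray -0.16609990001686825 [0.4957 0.1166] [[-0.0008 -0.001 ]
 [ 0.      0.0007]
 [ 0.001   0.0024]
 [-0.0003 -0.0021]]
p0 [0.4472 0.1723]
p1 [0.5034 0.1629]
p2 [0.5597 0.1535]
tab [0.5162 0.2388]
dish [0.4909 0.088 ]
cub [[ 0.6651 -0.1493]
 [ 0.6752 -0.2993]
 [ 0.4641 -0.3116]
 [ 0.4519 -0.1617]] 0.2135084229093623 0.15034022655043927
s0 [0.6786 0.1918]
k2 [0.5596 0.1549]
s1 [0.3768 0.2235]
pink [0.6387 0.2753]
s2 [ 0.3332 -0.2551] dye cap [0.6907 0.0621]
rim [[0.5221 0.3967]
 [0.5311 0.3363]
 [0.4115 0.3152]
 [0.4007 0.3749]]
fin [0.4864 0.3609] [0.4088 0.3462]
mat [[0.552  0.4152]
 [0.5367 0.2892]
 [0.3721 0.3097]
 [0.3858 0.4359]] [0.4617 0.3625]
```

View pics/c3.png

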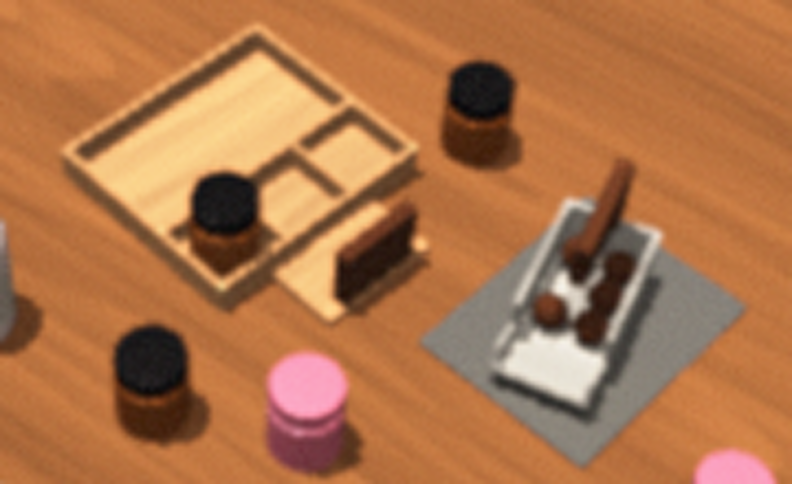

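The enlarged scene crop confirms the spout points away from the robot (towards the bottom of that image). It shows about 5 beads, and pockets 0 and 1 are empty. Jars come first, and the helper below works out the tool-axis shifts.

```bash
cat >> h.py <<'E'
from scipy.spatial.transform import Rotation as Ro
def rot(): q=manip.state()["tool_rot"];return Ro.from_quat([q[1],q[2],q[3],q[0]])
def want(psi,th=0):  # tool y at yaw psi from world y, nose dip th about scoop y
    B=Ro.from_matrix([[-1,0,0],[0,1,0],[0,0,-1]])
    return Ro.from_euler("z",psi)*Ro.from_euler("y",th)*B
def go(*wps):
    """wps: (x,y,z,psi[,th]); rotation first, then shift in the new axes; units of send_rows"""
    s=manip.state();p=np.array(s["tool_pos"]);r=rot()
    print("t",round(s["time"],2),"pos",p.round(4),"F",np.round(s["contact_force"],1),"w",round(float(s["gripper_width"]),3),"gf",round(float(s["grasp_force"]),1))
    for w in wps:
        t=want(*w[3:]);dr=(r.inv()*t).as_rotvec()/(np.pi/4);d=t.inv().apply(np.array(w[:3])-p)/.15
        print(" turn",dr.round(3),"then shift",d.round(3));p=np.array(w[:3]);r=t
E
python3 -c "
from h import *
go((.6786,.1918,.2,-.17),(.6786,.1918,.025,-.17),(.6786,.1918,.13,-.17),(.5034,.1629,.13,-.17),(.5034,.1629,.032,-.17))"
```

```text
t 0.1 pos [0.1367 0.6093 0.2302] F [-0.4  0.2 -0.1] w 0.996 gf 0.0
 turn [-0.002 -0.    -0.065] then shift [-4.031 -2.132  0.201]
 turn [0. 0. 0.] then shift [0.    0.    1.167]
 turn [0. 0. 0.] then shift [ 0.   0.  -0.7]
 turn [0. 0. 0.] then shift [ 1.119 -0.387  0.   ]
 turn [0. 0. 0.] then shift [0.    0.    0.653]
```

Call:
{"api": "send_rows", "payload": {
  "rows": [
    {"wz": -0.065, "hand": 0.5},
    {"x": -0.2, "y": -0.106, "z": 0.01, "hand": 0.5},
    {"x": -0.2, "y": -0.106, "z": 0.01, "hand": 0.5},
    {"x": -0.2, "y": -0.106, "z": 0.01, "hand": 0.5},
    {"x": -0.2, "y": -0.106, "z": 0.01, "hand": 0.5},
    {"x": -0.2, "y": -0.106, "z": 0.01, "hand": 0.5},
    {"x": -0.2, "y": -0.106, "z": 0.01, "hand": 0.5},
    {"x": -0.2, "y": -0.106, "z": 0.01, "hand": 0.5},
    {"x": -0.2, "y": -0.106, "z": 0.01, "hand": 0.5},
    {"x": -0.2, "y": -0.106, "z": 0.01, "hand": 0.5}
  ]
}}

```text
invalid input at $.rows[0]: expected keys x, y, z, wx, wy, wz, hand
```

Call:
{"api": "send_rows", "payload": {
  "rows": [
    {"x": -0.2, "y": -0.106, "z": 0.01, "hand": 0.5},
    {"x": -0.2, "y": -0.106, "z": 0.01, "hand": 0.5},
    {"x": -0.2, "y": -0.106, "z": 0.01, "hand": 0.5},
    {"x": -0.2, "y": -0.106, "z": 0.01, "hand": 0.5},
    {"x": -0.2, "y": -0.106, "z": 0.01, "hand": 0.5},
    {"x": -0.2, "y": -0.106, "z": 0.01, "hand": 0.5},
    {"x": -0.2, "y": -0.106, "z": 0.01, "hand": 0.5},
    {"x": -0.2, "y": -0.106, "z": 0.01, "hand": 0.5},
    {"x": -0.2, "y": -0.106, "z": 0.01, "hand": 0.5},
    {"hand": 0.5}
  ]
}}

```text
invalid input at $.rows[0]: expected keys x, y, z, wx, wy, wz, hand
```

```bash
python3 - <<'E'
from h import *
go((.6786,.1918,.2,-.17),(.6786,.1918,.025,-.17))
print(manip.state()["joint_pos"].round(2) if hasattr(manip.state()["joint_pos"],'round') else manip.state()["joint_pos"])
f=snap("top","top1.png")
# lid centres: dark blobs
m=cv2.inRange(f,(0,0,0),(48,48,48));n,l,st,ce=cv2.connectedComponentsWithStats(m)
for i in range(1,n):
    if 60<st[i,4]<600:print(st[i],ce[i].round(1),px2w("top",*ce[i],.06)[:2].round(4))
E
```

```text
t 0.1 pos [0.1367 0.6093 0.2302] F [-0.4  0.2 -0.1] w 0.996 gf 0.0
 turn [-0.002 -0.    -0.065] then shift [-4.031 -2.132  0.201]
 turn [0. 0. 0.] then shift [0.    0.    1.167]
[ 1.23  0.05  1.61 -0.    1.48 -0.12]
[ 75  98  21  18 279] [ 85.1 106.5] [0.6928 0.7629]
[ 52 118  21  20 295] [ 61.9 127.5] [0.6297 0.8105]
[ 80 125  21  19 281] [ 90.1 134.1] [0.6193 0.7319]
[294 125  16  17  94] [300.5 132. ] [0.6789 0.1976]
[106 136  21  19 280] [116.  144.8] [0.5974 0.658 ]
[219 197   9  34  76] [224.1 217.1] [0.443  0.3548]
[597 324  38  12 181] [618.4 330.8] [ 0.2717 -0.5926]
[595 362  14  23 132] [601.6 373.9] [ 0.1725 -0.551 ]
[611 365  15  24 157] [618.2 376.8] [ 0.1692 -0.5901]
[630 368  10  26  69] [634.6 379.7] [ 0.166  -0.6287]
[334 392  39   8 160] [351.8 396.7] [0.071  0.0109]
```

All keys are needed in every row.

Call:
{"api": "send_rows", "payload": {
  "rows": [
    {"x": 0, "y": 0, "z": 0, "wx": 0, "wy": 0, "wz": -0.065, "hand": 0.5},
    {"x": -0.2, "y": -0.106, "z": 0.01, "wx": 0, "wy": 0, "wz": 0, "hand": 0.5},
    {"x": -0.2, "y": -0.106, "z": 0.01, "wx": 0, "wy": 0, "wz": 0, "hand": 0.5},
    {"x": -0.2, "y": -0.106, "z": 0.01, "wx": 0, "wy": 0, "wz": 0, "hand": 0.5},
    {"x": -0.2, "y": -0.106, "z": 0.01, "wx": 0, "wy": 0, "wz": 0, "hand": 0.5},
    {"x": -0.2, "y": -0.106, "z": 0.01, "wx": 0, "wy": 0, "wz": 0, "hand": 0.5},
    {"x": -0.2, "y": -0.106, "z": 0.01, "wx": 0, "wy": 0, "wz": 0, "hand": 0.5},
    {"x": -0.2, "y": -0.106, "z": 0.01, "wx": 0, "wy": 0, "wz": 0, "hand": 0.5},
    {"x": -0.2, "y": -0.106, "z": 0.01, "wx": 0, "wy": 0, "wz": 0, "hand": 0.5},
    {"x": -0.2, "y": -0.106, "z": 0.01, "wx": 0, "wy": 0, "wz": 0, "hand": 0.5}
  ]
}}

```text
time: 0.98
tool_pos: [0.3798, 0.4218, 0.2174]
tool_rot: [-0.0, 0.085, 0.996, -0.0]
contact_force: [1.1, 1.0, 0.5]
gripper_width: 0.751
grasp_force: 0.0
```

Call:
{"api": "send_rows", "payload": {
  "rows": [
    {"x": -0.2, "y": -0.106, "z": 0.01, "wx": 0, "wy": 0, "wz": 0, "hand": 0.5},
    {"x": -0.2, "y": -0.106, "z": 0.01, "wx": 0, "wy": 0, "wz": 0, "hand": 0.5},
    {"x": -0.2, "y": -0.106, "z": 0.01, "wx": 0, "wy": 0, "wz": 0, "hand": 0.5},
    {"x": -0.2, "y": -0.106, "z": 0.01, "wx": 0, "wy": 0, "wz": 0, "hand": 0.5},
    {"x": -0.2, "y": -0.106, "z": 0.01, "wx": 0, "wy": 0, "wz": 0, "hand": 0.5},
    {"x": -0.2, "y": -0.106, "z": 0.01, "wx": 0, "wy": 0, "wz": 0, "hand": 0.5},
    {"x": -0.2, "y": -0.106, "z": 0.01, "wx": 0, "wy": 0, "wz": 0, "hand": 0.5},
    {"x": -0.2, "y": -0.106, "z": 0.01, "wx": 0, "wy": 0, "wz": 0, "hand": 0.5},
    {"x": -0.2, "y": -0.106, "z": 0.01, "wx": 0, "wy": 0, "wz": 0, "hand": 0.5},
    {"x": 0, "y": 0, "z": 0, "wx": 0, "wy": 0, "wz": 0, "hand": 0.5}
  ]
}}

```text
time: 1.82
tool_pos: [0.6242, 0.2322, 0.2031]
tool_rot: [0.0, 0.087, 0.996, -0.001]
contact_force: [-1.2, -0.2, 0.5]
gripper_width: 0.748
grasp_force: 0.0
```

```bash
python3 - <<'E'
from h import *
go((.6786,.1918,.2,-.17),(.6786,.1918,.025,-.17))
print(np.round(manip.state()["joint_pos"],2))
f=snap("top","top1.png");g=snap("scene","sc1.png")
# check whether spares moved: compare to first frames
a=cv2.imread("pics/top0.png");d=cv2.absdiff(a,f).max(2)
for n,(u,v) in dict(s0=(303,135),s1=(274,251),s2=(476,291)).items():print(n,(d[v-15:v+15,u-15:u+15]>40).sum())
E
```

```text
t 1.82 pos [0.6242 0.2322 0.2031] F [-1.2 -0.2  0.5] w 0.748 gf 0.0
 turn [-0.002  0.001 -0.006] then shift [-0.403 -0.204  0.021]
 turn [0. 0. 0.] then shift [0.    0.    1.167]
[ 0.25  0.17  1.54 -0.    1.44 -1.15]
s0 269
s1 614
s2 0
```

```bash
python3 - <<'E'
from h import *
a=cv2.imread("pics/scene0.png");g=cv2.imread("pics/sc1.png");d=cv2.absdiff(a,g).max(2)
for n,X in dict(s0=(.6786,.1918,.03),s1=(.3768,.2235,.03),s2=(.3332,-.2551,.03)).items():
    u,v=w2px("scene",X).astype(int);print(n,u,v,(d[v-15:v+15,u-12:u+12]>40).sum())
E
```

```text
s0 292 256 0
s1 366 194 15
s2 256 124 0
```

Call:
{"api": "send_rows", "payload": {
  "rows": [
    {"x": -0.2, "y": -0.102, "z": 0.01, "wx": 0, "wy": 0, "wz": 0, "hand": 0.5},
    {"x": -0.2, "y": -0.102, "z": 0.01, "wx": 0, "wy": 0, "wz": 0, "hand": 0.5},
    {"x": 0, "y": 0, "z": 0.15, "wx": 0, "wy": 0, "wz": 0, "hand": 0.5},
    {"x": 0, "y": 0, "z": 0.15, "wx": 0, "wy": 0, "wz": 0, "hand": 0.5},
    {"x": 0, "y": 0, "z": 0.1, "wx": 0, "wy": 0, "wz": 0, "hand": 0.5},
    {"x": 0, "y": 0, "z": 0, "wx": 0, "wy": 0, "wz": 0, "hand": 0.5},
    {"x": 0, "y": 0, "z": 0, "wx": 0, "wy": 0, "wz": 0, "hand": 0.5},
    {"x": 0, "y": 0, "z": 0, "wx": 0, "wy": 0, "wz": 0, "hand": 0.5},
    {"x": 0, "y": 0, "z": 0, "wx": 0, "wy": 0, "wz": 0, "hand": 0.5},
    {"x": 0, "y": 0, "z": 0, "wx": 0, "wy": 0, "wz": 0, "hand": 0.5}
  ]
}}

```text
time: 2.75
tool_pos: [0.6755, 0.1967, 0.1435]
tool_rot: [0.002, 0.085, 0.996, 0.0]
contact_force: [0.4, 0.1, 1.1]
gripper_width: 0.752
grasp_force: 0.0
```

```bash
python3 - <<'E'
from h import *
go((.6786,.1918,.025,-.17))
E
```

```text
t 2.75 pos [0.6755 0.1967 0.1435] F [0.4 0.1 1.1] w 0.752 gf 0.0
 turn [0.001 0.004 0.001] then shift [-0.026 -0.029  0.79 ]
```

Call:
{"api": "send_rows", "payload": {
  "rows": [
    {"x": -0.026, "y": -0.029, "z": 0.1, "wx": 0, "wy": 0, "wz": 0, "hand": 0.5},
    {"x": 0, "y": 0, "z": 0.15, "wx": 0, "wy": 0, "wz": 0, "hand": 0.5},
    {"x": 0, "y": 0, "z": 0.15, "wx": 0, "wy": 0, "wz": 0, "hand": 0.5},
    {"x": 0, "y": 0, "z": 0.15, "wx": 0, "wy": 0, "wz": 0, "hand": 0.5},
    {"x": 0, "y": 0, "z": 0.14, "wx": 0, "wy": 0, "wz": 0, "hand": 0.5},
    {"x": 0, "y": 0, "z": 0.1, "wx": 0, "wy": 0, "wz": 0, "hand": 0.5},
    {"x": 0, "y": 0, "z": 0, "wx": 0, "wy": 0, "wz": 0, "hand": 0.5},
    {"x": 0, "y": 0, "z": 0, "wx": 0, "wy": 0, "wz": 0, "hand": -1},
    {"x": 0, "y": 0, "z": 0, "wx": 0, "wy": 0, "wz": 0, "hand": -1},
    {"x": 0, "y": 0, "z": 0, "wx": 0, "wy": 0, "wz": 0, "hand": -1}
  ]
}}

```text
time: 3.58
tool_pos: [0.6793, 0.1915, 0.0249]
tool_rot: [0.002, 0.085, 0.996, 0.0]
contact_force: [-0.6, 0.7, -0.3]
gripper_width: 0.526
grasp_force: 61.1
```

Call:
{"api": "send_rows", "payload": {
  "rows": [
    {"x": 0, "y": 0, "z": 0, "wx": 0, "wy": 0, "wz": 0, "hand": -1},
    {"x": 0, "y": 0, "z": 0, "wx": 0, "wy": 0, "wz": 0, "hand": -1},
    {"x": 0, "y": 0, "z": -0.1, "wx": 0, "wy": 0, "wz": 0, "hand": -1},
    {"x": 0, "y": 0, "z": -0.15, "wx": 0, "wy": 0, "wz": 0, "hand": -1},
    {"x": 0, "y": 0, "z": -0.15, "wx": 0, "wy": 0, "wz": 0, "hand": -1},
    {"x": 0, "y": 0, "z": -0.15, "wx": 0, "wy": 0, "wz": 0, "hand": -1},
    {"x": 0, "y": 0, "z": -0.15, "wx": 0, "wy": 0, "wz": 0, "hand": -1},
    {"x": 0, "y": 0, "z": 0, "wx": 0, "wy": 0, "wz": 0, "hand": -1},
    {"x": 0, "y": 0, "z": 0, "wx": 0, "wy": 0, "wz": 0, "hand": -1},
    {"x": 0, "y": 0, "z": 0, "wx": 0, "wy": 0, "wz": 0, "hand": -1}
  ]
}}

```text
time: 4.42
tool_pos: [0.6775, 0.1912, 0.1277]
tool_rot: [-0.0, 0.085, 0.996, -0.0]
contact_force: [-0.7, 0.3, -1.1]
gripper_width: 0.527
grasp_force: 61.2
```

```bash
python3 - <<'E'
from h import *
go((.5034,.1629,.13,-.17),(.5034,.1629,.035,-.17))
E
```

```text
t 4.42 pos [0.6775 0.1912 0.1277] F [-0.7  0.3 -1.1] w 0.527 gf 61.2
 turn [-0. -0.  0.] then shift [ 1.112 -0.382 -0.015]
 turn [0. 0. 0.] then shift [0.    0.    0.633]
```

Call:
{"api": "send_rows", "payload": {
  "rows": [
    {"x": 0.1, "y": -0.035, "z": 0, "wx": 0, "wy": 0, "wz": 0, "hand": -1},
    {"x": 0.17, "y": -0.058, "z": 0, "wx": 0, "wy": 0, "wz": 0, "hand": -1},
    {"x": 0.17, "y": -0.058, "z": 0, "wx": 0, "wy": 0, "wz": 0, "hand": -1},
    {"x": 0.17, "y": -0.058, "z": 0, "wx": 0, "wy": 0, "wz": 0, "hand": -1},
    {"x": 0.17, "y": -0.058, "z": 0, "wx": 0, "wy": 0, "wz": 0, "hand": -1},
    {"x": 0.17, "y": -0.058, "z": 0, "wx": 0, "wy": 0, "wz": 0, "hand": -1},
    {"x": 0.162, "y": -0.057, "z": 0, "wx": 0, "wy": 0, "wz": 0, "hand": -1},
    {"x": 0, "y": 0, "z": 0, "wx": 0, "wy": 0, "wz": 0, "hand": -1},
    {"x": 0, "y": 0, "z": 0, "wx": 0, "wy": 0, "wz": 0, "hand": -1},
    {"x": 0, "y": 0, "z": 0, "wx": 0, "wy": 0, "wz": 0, "hand": -1}
  ]
}}

```text
time: 5.25
tool_pos: [0.5037, 0.1629, 0.1271]
tool_rot: [-0.0, 0.085, 0.996, -0.0]
contact_force: [-0.1, -0.4, 0.1]
gripper_width: 0.524
grasp_force: 61.3
```

```bash
python3 - <<'E'
from h import *
go((.5034,.1629,.065,-.17),(.5034,.1629,.032,-.17))
E
```

```text
t 5.25 pos [0.5037 0.1629 0.1271] F [-0.1 -0.4  0.1] w 0.524 gf 61.3
 turn [-0.    -0.001  0.   ] then shift [ 0.002 -0.     0.414]
 turn [0. 0. 0.] then shift [0.   0.   0.22]
```

Call:
{"api": "send_rows", "payload": {
  "rows": [
    {"x": 0, "y": 0, "z": 0.12, "wx": 0, "wy": 0, "wz": 0, "hand": -1},
    {"x": 0, "y": 0, "z": 0.15, "wx": 0, "wy": 0, "wz": 0, "hand": -1},
    {"x": 0, "y": 0, "z": 0.14, "wx": 0, "wy": 0, "wz": 0, "hand": -1},
    {"x": 0, "y": 0, "z": 0.06, "wx": 0, "wy": 0, "wz": 0, "hand": -1},
    {"x": 0, "y": 0, "z": 0.04, "wx": 0, "wy": 0, "wz": 0, "hand": -1},
    {"x": 0, "y": 0, "z": 0.04, "wx": 0, "wy": 0, "wz": 0, "hand": -1},
    {"x": 0, "y": 0, "z": 0.04, "wx": 0, "wy": 0, "wz": 0, "hand": -1},
    {"x": 0, "y": 0, "z": 0.04, "wx": 0, "wy": 0, "wz": 0, "hand": -1},
    {"x": 0, "y": 0, "z": 0, "wx": 0, "wy": 0, "wz": 0, "hand": -1},
    {"x": 0, "y": 0, "z": 0, "wx": 0, "wy": 0, "wz": 0, "hand": -1}
  ]
}}

```text
time: 6.08
tool_pos: [0.5039, 0.163, 0.0335]
tool_rot: [0.0, 0.085, 0.996, 0.0]
contact_force: [0.3, -0.3, -0.2]
gripper_width: 0.528
grasp_force: 61.3
```

Call:
{"api": "send_rows", "payload": {
  "rows": [
    {"x": 0, "y": 0, "z": 0.018, "wx": 0, "wy": 0, "wz": 0, "hand": -1},
    {"x": 0, "y": 0, "z": 0, "wx": 0, "wy": 0, "wz": 0, "hand": -1},
    {"x": 0, "y": 0, "z": 0, "wx": 0, "wy": 0, "wz": 0, "hand": 0.5},
    {"x": 0, "y": 0, "z": 0, "wx": 0, "wy": 0, "wz": 0, "hand": 0.5},
    {"x": 0, "y": 0, "z": 0, "wx": 0, "wy": 0, "wz": 0, "hand": 0.5},
    {"x": 0, "y": 0, "z": -0.1, "wx": 0, "wy": 0, "wz": 0, "hand": 0.5},
    {"x": 0, "y": 0, "z": -0.2, "wx": 0, "wy": 0, "wz": 0, "hand": 0.5},
    {"x": 0, "y": 0, "z": -0.25, "wx": 0, "wy": 0, "wz": 0, "hand": 0.5},
    {"x": 0, "y": 0, "z": -0.15, "wx": 0, "wy": 0, "wz": 0, "hand": 0.5},
    {"x": 0, "y": 0, "z": 0, "wx": 0, "wy": 0, "wz": 0, "hand": 0.5}
  ]
}}

```text
time: 6.92
tool_pos: [0.5079, 0.1637, 0.1428]
tool_rot: [0.006, 0.085, 0.996, 0.002]
contact_force: [0.5, 0.6, -0.3]
gripper_width: 0.749
grasp_force: 0.0
```

```bash
python3 - <<'E'
from h import *
go((.3768,.2235,.13,-.17),(.3768,.2235,.025,-.17))
g=snap("scene","sc2.png")
cv2.imwrite("pics/c4.png",cv2.resize(g[150:290,240:440],None,fx=4,fy=4,interpolation=cv2.INTER_CUBIC))
E
```

```text
t 6.92 pos [0.5079 0.1637 0.1428] F [ 0.5  0.6 -0.3] w 0.749 gf 0.0
 turn [0.005 0.015 0.   ] then shift [0.929 0.245 0.086]
 turn [0. 0. 0.] then shift [0.  0.  0.7]
```

View pics/c4.png

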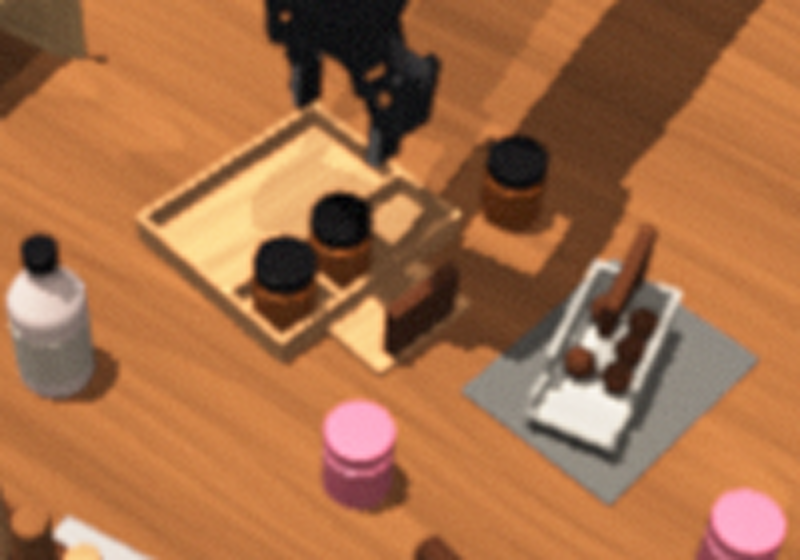

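The second jar stands in pocket 1, at crop (340,235), beside the kept one. The spare at crop (515,180) is unmoved. Next is that spare.

```bash
python3 - <<'E'
from h import *
g=cv2.imread("pics/sc2.png");a=cv2.imread("pics/scene0.png")
print(w2px("scene",(.3768,.2235,.06)),cv2.absdiff(a,g)[180:210,355:385].max(2).__gt__(40).sum())
go((.3768,.2235,.13,-.17),(.3768,.2235,.025,-.17),(.3768,.2235,.13,-.17),(.4472,.1723,.13,-.17),(.4472,.1723,.031,-.17))
E
```

```text
[367.02453075 187.84713089] 373
t 6.97 pos [0.5064 0.1634 0.1398] F [ 0.4 -0.3 -0.8] w 0.75 gf 0.0
 turn [0.003 0.01  0.   ] then shift [0.919 0.249 0.066]
 turn [0. 0. 0.] then shift [0.  0.  0.7]
 turn [0. 0. 0.] then shift [ 0.   0.  -0.7]
 turn [0. 0. 0.] then shift [-0.52  -0.257  0.   ]
 turn [0. 0. 0.] then shift [0.   0.   0.66]
```

Call:
{"api": "send_rows", "payload": {
  "rows": [
    {"x": 0.08, "y": 0.02, "z": 0.01, "wx": 0.005, "wy": 0.015, "wz": 0, "hand": 0.5},
    {"x": 0.15, "y": 0.04, "z": 0.01, "wx": 0, "wy": 0, "wz": 0, "hand": 0.5},
    {"x": 0.15, "y": 0.04, "z": 0.01, "wx": 0, "wy": 0, "wz": 0, "hand": 0.5},
    {"x": 0.15, "y": 0.04, "z": 0.01, "wx": 0, "wy": 0, "wz": 0, "hand": 0.5},
    {"x": 0.15, "y": 0.04, "z": 0.01, "wx": 0, "wy": 0, "wz": 0, "hand": 0.5},
    {"x": 0.15, "y": 0.04, "z": 0.01, "wx": 0, "wy": 0, "wz": 0, "hand": 0.5},
    {"x": 0.1, "y": 0.025, "z": 0.01, "wx": 0, "wy": 0, "wz": 0, "hand": 0.5},
    {"x": 0, "y": 0, "z": 0, "wx": 0, "wy": 0, "wz": 0, "hand": 0.5},
    {"x": 0, "y": 0, "z": 0, "wx": 0, "wy": 0, "wz": 0, "hand": 0.5},
    {"x": 0, "y": 0, "z": 0, "wx": 0, "wy": 0, "wz": 0, "hand": 0.5}
  ]
}}

```text
time: 7.8
tool_pos: [0.3719, 0.2224, 0.1255]
tool_rot: [-0.007, 0.085, 0.996, -0.002]
contact_force: [0.5, 0.8, -1.3]
gripper_width: 0.747
grasp_force: 0.0
```

```bash
python3 - <<'E'
from h import *
go((.3768,.2235,.025,-.17))
print(np.round(manip.state()["joint_pos"],2))
E
```

```text
t 7.8 pos [0.3719 0.2224 0.1255] F [ 0.5  0.8 -1.3] w 0.747 gf 0.0
 turn [-0.006 -0.017  0.001] then shift [-0.031  0.012  0.67 ]
[ 0.37 -0.33  2.14  0.    1.35 -1.04]
```

```bash
python3 - <<'E'
from h import *
for n in("scene0","sc2"):
    g=cv2.imread(f"pics/{n}.png");s=g[175:215,350:390];m=cv2.inRange(s,(0,0,0),(42,42,42))
    k,l,st,ce=cv2.connectedComponentsWithStats(m);i=1+st[1:,4].argmax();c=ce[i]+[350,175];print(st[i],c,px2w("scene",*c,.057))
E
```

```text
[ 13  10  13  12 134] [368.93283582 190.51492537] [0.37972288 0.2323355  0.057     ]
[ 12   9  14  13 145] [368.99310345 190.2       ] [0.3785597  0.23178932 0.057     ]
```

Call:
{"api": "send_rows", "payload": {
  "rows": [
    {"x": -0.03, "y": 0.012, "z": 0.08, "wx": -0.006, "wy": -0.017, "wz": 0, "hand": 0.5},
    {"x": 0, "y": 0, "z": 0.1, "wx": 0, "wy": 0, "wz": 0, "hand": 0.5},
    {"x": 0, "y": 0, "z": 0.1, "wx": 0, "wy": 0, "wz": 0, "hand": 0.5},
    {"x": 0, "y": 0, "z": 0, "wx": 0, "wy": 0, "wz": 0, "hand": 0.5},
    {"x": 0, "y": 0, "z": 0, "wx": 0, "wy": 0, "wz": 0, "hand": 0.5},
    {"x": 0, "y": 0, "z": 0, "wx": 0, "wy": 0, "wz": 0, "hand": 0.5},
    {"x": 0, "y": 0, "z": 0, "wx": 0, "wy": 0, "wz": 0, "hand": 0.5},
    {"x": 0, "y": 0, "z": 0, "wx": 0, "wy": 0, "wz": 0, "hand": 0.5},
    {"x": 0, "y": 0, "z": 0, "wx": 0, "wy": 0, "wz": 0, "hand": 0.5},
    {"x": 0, "y": 0, "z": 0, "wx": 0, "wy": 0, "wz": 0, "hand": 0.5}
  ]
}}

```text
time: 8.63
tool_pos: [0.3774, 0.2239, 0.085]
tool_rot: [0.001, 0.085, 0.996, 0.001]
contact_force: [1.1, -0.4, 0.6]
gripper_width: 0.75
grasp_force: 0.0
```

```bash
python3 - <<'E'
from h import *
go((.3768,.2235,.025,-.17))
E
```

```text
t 8.63 pos [0.3774 0.2239 0.085 ] F [ 1.1 -0.4  0.6] w 0.75 gf 0.0
 turn [0.002 0.003 0.   ] then shift [ 0.003 -0.003  0.4  ]
```

Call:
{"api": "send_rows", "payload": {
  "rows": [
    {"x": 0, "y": 0, "z": 0.08, "wx": 0, "wy": 0, "wz": 0, "hand": 0.5},
    {"x": 0, "y": 0, "z": 0.12, "wx": 0, "wy": 0, "wz": 0, "hand": 0.5},
    {"x": 0, "y": 0, "z": 0.12, "wx": 0, "wy": 0, "wz": 0, "hand": 0.5},
    {"x": 0, "y": 0, "z": 0.08, "wx": 0, "wy": 0, "wz": 0, "hand": 0.5},
    {"x": 0, "y": 0, "z": 0, "wx": 0, "wy": 0, "wz": 0, "hand": 0.5},
    {"x": 0, "y": 0, "z": 0, "wx": 0, "wy": 0, "wz": 0, "hand": -1},
    {"x": 0, "y": 0, "z": 0, "wx": 0, "wy": 0, "wz": 0, "hand": -1},
    {"x": 0, "y": 0, "z": 0, "wx": 0, "wy": 0, "wz": 0, "hand": -1},
    {"x": 0, "y": 0, "z": 0, "wx": 0, "wy": 0, "wz": 0, "hand": -1},
    {"x": 0, "y": 0, "z": 0, "wx": 0, "wy": 0, "wz": 0, "hand": -1}
  ]
}}

```text
time: 9.47
tool_pos: [0.3779, 0.224, 0.0254]
tool_rot: [0.002, 0.085, 0.996, 0.001]
contact_force: [1.1, 0.4, 2.3]
gripper_width: 0.524
grasp_force: 61.1
```

Call:
{"api": "send_rows", "payload": {
  "rows": [
    {"x": 0, "y": 0, "z": -0.1, "wx": 0, "wy": 0, "wz": 0, "hand": -1},
    {"x": 0, "y": 0, "z": -0.15, "wx": 0, "wy": 0, "wz": 0, "hand": -1},
    {"x": 0, "y": 0, "z": -0.15, "wx": 0, "wy": 0, "wz": 0, "hand": -1},
    {"x": 0, "y": 0, "z": -0.15, "wx": 0, "wy": 0, "wz": 0, "hand": -1},
    {"x": 0, "y": 0, "z": -0.15, "wx": 0, "wy": 0, "wz": 0, "hand": -1},
    {"x": -0.18, "y": -0.087, "z": 0, "wx": 0, "wy": 0, "wz": 0, "hand": -1},
    {"x": -0.17, "y": -0.085, "z": 0, "wx": 0, "wy": 0, "wz": 0, "hand": -1},
    {"x": -0.17, "y": -0.085, "z": 0, "wx": 0, "wy": 0, "wz": 0, "hand": -1},
    {"x": 0, "y": 0, "z": 0, "wx": 0, "wy": 0, "wz": 0, "hand": -1},
    {"x": 0, "y": 0, "z": 0, "wx": 0, "wy": 0, "wz": 0, "hand": -1}
  ]
}}

```text
time: 10.3
tool_pos: [0.4479, 0.1719, 0.1297]
tool_rot: [0.001, 0.086, 0.996, 0.0]
contact_force: [-0.2, 0.1, -0.7]
gripper_width: 0.521
grasp_force: 61.3
```

```bash
python3 - <<'E'
from h import *
go((.4472,.1723,.065,-.17),(.4472,.1723,.031,-.17))
E
```

```text
t 10.3 pos [0.4479 0.1719 0.1297] F [-0.2  0.1 -0.7] w 0.521 gf 61.3
 turn [ 0.001  0.002 -0.003] then shift [0.005 0.002 0.431]
 turn [0. 0. 0.] then shift [0.    0.    0.227]
```

Call:
{"api": "send_rows", "payload": {
  "rows": [
    {"x": 0.005, "y": 0, "z": 0.12, "wx": 0, "wy": 0, "wz": 0, "hand": -1},
    {"x": 0, "y": 0, "z": 0.15, "wx": 0, "wy": 0, "wz": 0, "hand": -1},
    {"x": 0, "y": 0, "z": 0.15, "wx": 0, "wy": 0, "wz": 0, "hand": -1},
    {"x": 0, "y": 0, "z": 0.06, "wx": 0, "wy": 0, "wz": 0, "hand": -1},
    {"x": 0, "y": 0, "z": 0.04, "wx": 0, "wy": 0, "wz": 0, "hand": -1},
    {"x": 0, "y": 0, "z": 0.04, "wx": 0, "wy": 0, "wz": 0, "hand": -1},
    {"x": 0, "y": 0, "z": 0.04, "wx": 0, "wy": 0, "wz": 0, "hand": -1},
    {"x": 0, "y": 0, "z": 0.04, "wx": 0, "wy": 0, "wz": 0, "hand": -1},
    {"x": 0, "y": 0, "z": 0.01, "wx": 0, "wy": 0, "wz": 0, "hand": -1},
    {"x": 0, "y": 0, "z": 0, "wx": 0, "wy": 0, "wz": 0, "hand": -1}
  ]
}}

```text
time: 11.13
tool_pos: [0.4467, 0.1727, 0.0319]
tool_rot: [0.001, 0.085, 0.996, 0.0]
contact_force: [0.3, 0.1, -0.1]
gripper_width: 0.525
grasp_force: 61.3
```

Call:
{"api": "send_rows", "payload": {
  "rows": [
    {"x": 0, "y": 0, "z": 0.008, "wx": 0, "wy": 0, "wz": 0, "hand": -1},
    {"x": 0, "y": 0, "z": 0, "wx": 0, "wy": 0, "wz": 0, "hand": 0.5},
    {"x": 0, "y": 0, "z": 0, "wx": 0, "wy": 0, "wz": 0, "hand": 0.5},
    {"x": 0, "y": 0, "z": 0, "wx": 0, "wy": 0, "wz": 0, "hand": 0.5},
    {"x": 0, "y": 0, "z": -0.1, "wx": 0, "wy": 0, "wz": 0, "hand": 0.5},
    {"x": 0, "y": 0, "z": -0.2, "wx": 0, "wy": 0, "wz": 0, "hand": 0.5},
    {"x": 0, "y": 0, "z": -0.25, "wx": 0, "wy": 0, "wz": 0, "hand": 0.5},
    {"x": 0, "y": 0, "z": -0.25, "wx": 0, "wy": 0, "wz": 0, "hand": 0.5},
    {"x": 0, "y": 0, "z": -0.25, "wx": 0, "wy": 0, "wz": 0, "hand": 0.5},
    {"x": 0, "y": 0, "z": 0, "wx": 0, "wy": 0, "wz": 0, "hand": 0.5}
  ]
}}

```text
time: 11.97
tool_pos: [0.4512, 0.1737, 0.1982]
tool_rot: [0.009, 0.085, 0.996, 0.003]
contact_force: [1.2, -0.3, 1.5]
gripper_width: 0.745
grasp_force: 0.0
```

Call:
{"api": "send_rows", "payload": {
  "rows": [
    {"x": 0, "y": 0.1, "z": 0, "wx": 0, "wy": 0, "wz": 0, "hand": 0.5},
    {"x": 0, "y": 0.2, "z": 0, "wx": 0, "wy": 0, "wz": 0, "hand": 0.5},
    {"x": 0, "y": 0.25, "z": 0, "wx": 0, "wy": 0, "wz": 0, "hand": 0.5},
    {"x": 0, "y": 0.25, "z": 0, "wx": 0, "wy": 0, "wz": 0, "hand": 0.5},
    {"x": 0, "y": 0.25, "z": 0, "wx": 0, "wy": 0, "wz": 0, "hand": 0.5},
    {"x": 0, "y": 0.25, "z": 0, "wx": 0, "wy": 0, "wz": 0, "hand": 0.5},
    {"x": 0, "y": 0.25, "z": 0, "wx": 0, "wy": 0, "wz": 0, "hand": 0.5},
    {"x": 0, "y": 0.25, "z": 0, "wx": 0, "wy": 0, "wz": 0, "hand": 0.5},
    {"x": 0, "y": 0, "z": 0, "wx": 0, "wy": 0, "wz": 0, "hand": 0.5},
    {"x": 0, "y": 0, "z": 0, "wx": 0, "wy": 0, "wz": 0, "hand": 0.5}
  ]
}}

```text
time: 12.8
tool_pos: [0.4918, 0.4403, 0.1875]
tool_rot: [0.0, 0.084, 0.997, -0.0]
contact_force: [0.0, -0.7, -0.2]
gripper_width: 0.747
grasp_force: 0.0
```

```bash
python3 - <<'E'
from h import *
go()
f=snap("top","top3.png")
cv2.imwrite("pics/c5.png",cv2.resize(f[115:265,185:385],None,fx=4,fy=4,interpolation=cv2.INTER_CUBIC))
E
```

```text
t 12.8 pos [0.4918 0.4403 0.1875] F [ 0.  -0.7 -0.2] w 0.747 gf 0.0
```

View pics/c5.png

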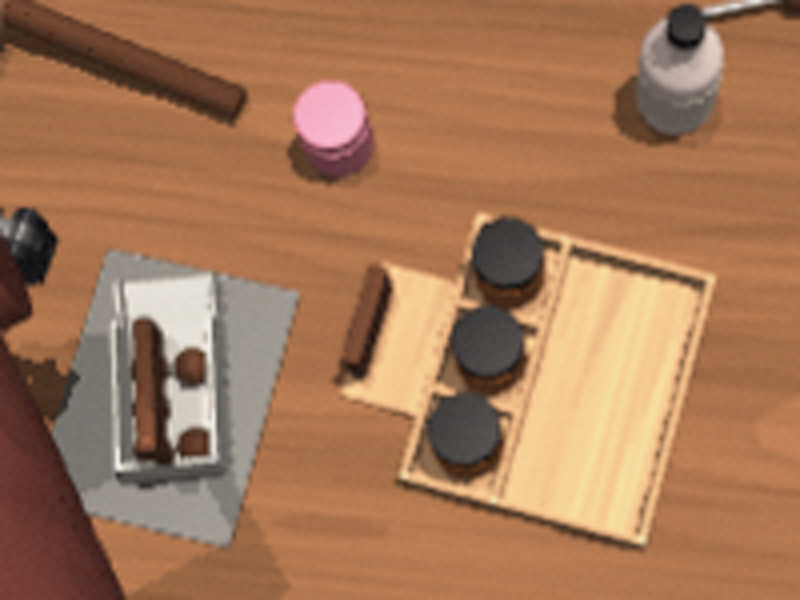

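All three pockets hold jars, at crop (508,255), (488,343) and (465,432), and the tray has not moved. The scoop fin top runs from crop (146,320) to (147,457). Next is the scoop.

```bash
python3 - <<'E'
from h import *
go((.4476,.3535,.14,.18),(.4476,.3535,.073,.18))
E
```

```text
t 12.85 pos [0.4918 0.4391 0.1878] F [-1.1 -1.  -0.6] w 0.753 gf 0.0
 turn [-0.001  0.001 -0.444] then shift [ 0.392 -0.509  0.319]
 turn [0. 0. 0.] then shift [0.    0.    0.447]
```

Call:
{"api": "send_rows", "payload": {
  "rows": [
    {"x": 0, "y": 0, "z": 0, "wx": 0, "wy": 0, "wz": -0.148, "hand": 0.1},
    {"x": 0, "y": 0, "z": 0, "wx": 0, "wy": 0, "wz": -0.148, "hand": 0.1},
    {"x": 0, "y": 0, "z": 0, "wx": 0, "wy": 0, "wz": -0.148, "hand": 0.1},
    {"x": 0.1, "y": -0.127, "z": 0.08, "wx": 0, "wy": 0, "wz": 0, "hand": 0.1},
    {"x": 0.1, "y": -0.127, "z": 0.08, "wx": 0, "wy": 0, "wz": 0, "hand": 0.1},
    {"x": 0.1, "y": -0.127, "z": 0.08, "wx": 0, "wy": 0, "wz": 0, "hand": 0.1},
    {"x": 0.092, "y": -0.127, "z": 0.08, "wx": 0, "wy": 0, "wz": 0, "hand": 0.1},
    {"x": 0, "y": 0, "z": 0, "wx": 0, "wy": 0, "wz": 0, "hand": 0.1},
    {"x": 0, "y": 0, "z": 0, "wx": 0, "wy": 0, "wz": 0, "hand": 0.1},
    {"x": 0, "y": 0, "z": 0, "wx": 0, "wy": 0, "wz": 0, "hand": 0.1}
  ]
}}

```text
time: 13.68
tool_pos: [0.4487, 0.3532, 0.1416]
tool_rot: [0.002, -0.089, 0.996, 0.001]
contact_force: [0.4, 0.4, 0.1]
gripper_width: 0.548
grasp_force: 0.0
```

```bash
python3 - <<'E'
from h import *
go((.4476,.3535,.073,.18))
E
```

```text
t 13.68 pos [0.4487 0.3532 0.1416] F [0.4 0.4 0.1] w 0.548 gf 0.0
 turn [ 0.002  0.005 -0.003] then shift [0.007 0.003 0.457]
```

Call:
{"api": "send_rows", "payload": {
  "rows": [
    {"x": 0.006, "y": 0.003, "z": 0.1, "wx": 0, "wy": 0, "wz": 0, "hand": 0.1},
    {"x": 0, "y": 0, "z": 0.12, "wx": 0, "wy": 0, "wz": 0, "hand": 0.1},
    {"x": 0, "y": 0, "z": 0.12, "wx": 0, "wy": 0, "wz": 0, "hand": 0.1},
    {"x": 0, "y": 0, "z": 0.11, "wx": 0, "wy": 0, "wz": 0, "hand": 0.1},
    {"x": 0, "y": 0, "z": 0, "wx": 0, "wy": 0, "wz": 0, "hand": 0.1},
    {"x": 0, "y": 0, "z": 0, "wx": 0, "wy": 0, "wz": 0, "hand": -1},
    {"x": 0, "y": 0, "z": 0, "wx": 0, "wy": 0, "wz": 0, "hand": -1},
    {"x": 0, "y": 0, "z": 0, "wx": 0, "wy": 0, "wz": 0, "hand": -1},
    {"x": 0, "y": 0, "z": 0, "wx": 0, "wy": 0, "wz": 0, "hand": -1},
    {"x": 0, "y": 0, "z": 0, "wx": 0, "wy": 0, "wz": 0, "hand": -1}
  ]
}}

```text
time: 14.52
tool_pos: [0.4482, 0.3546, 0.0749]
tool_rot: [0.002, -0.089, 0.996, 0.001]
contact_force: [-0.1, 1.2, 3.8]
gripper_width: 0.126
grasp_force: 61.6
```

Call:
{"api": "send_rows", "payload": {
  "rows": [
    {"x": 0, "y": 0, "z": 0, "wx": 0, "wy": 0, "wz": 0, "hand": -1},
    {"x": 0, "y": 0, "z": 0, "wx": 0, "wy": 0, "wz": 0, "hand": -1},
    {"x": 0, "y": 0, "z": -0.05, "wx": 0, "wy": 0, "wz": 0, "hand": -1},
    {"x": 0, "y": 0, "z": -0.08, "wx": 0, "wy": 0, "wz": 0, "hand": -1},
    {"x": 0, "y": 0, "z": -0.08, "wx": 0, "wy": 0, "wz": 0, "hand": -1},
    {"x": 0, "y": 0, "z": -0.08, "wx": 0, "wy": 0, "wz": 0, "hand": -1},
    {"x": 0, "y": 0, "z": -0.08, "wx": 0, "wy": 0, "wz": 0, "hand": -1},
    {"x": 0, "y": 0, "z": -0.08, "wx": 0, "wy": 0, "wz": 0, "hand": -1},
    {"x": 0, "y": 0, "z": -0.05, "wx": 0, "wy": 0, "wz": 0, "hand": -1},
    {"x": 0, "y": 0, "z": 0, "wx": 0, "wy": 0, "wz": 0, "hand": -1}
  ]
}}

```text
time: 15.35
tool_pos: [0.4482, 0.3544, 0.151]
tool_rot: [0.003, -0.089, 0.996, 0.001]
contact_force: [0.4, -0.4, -2.4]
gripper_width: 0.13
grasp_force: 60.6
```

```bash
python3 - <<'E'
from h import *
go()
f=snap("top","top4.png");g=snap("scene","sc4.png")
cv2.imwrite("pics/c6.png",np.hstack([cv2.resize(f[130:270,180:320],(400,400)),cv2.resize(g[150:290,320:460],(400,400))]))
E
```

```text
t 15.35 pos [0.4482 0.3544 0.151 ] F [ 0.4 -0.4 -2.4] w 0.13 gf 60.6
```

View pics/c6.png

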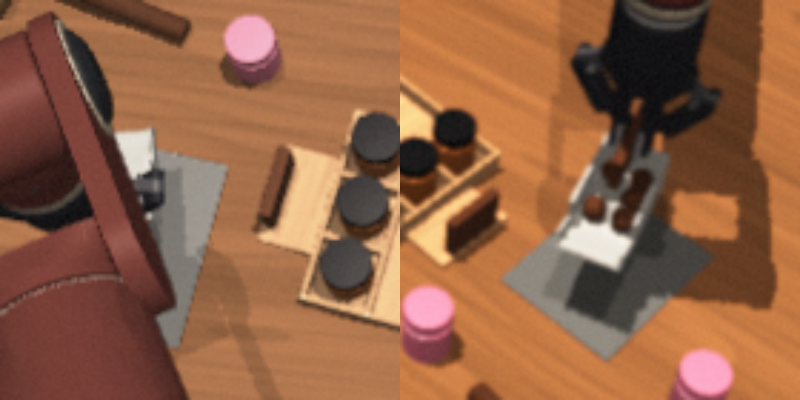

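The scoop is lifted level with its beads inside: right panel, trough around (620,215). I'll carry it to the dish.

```bash
python3 - <<'E'
from h import *
go((.4482,.3544,.166,.18),(.4482,.3544,.166,-.166),(.394,.1022,.166,-.166),(.394,.1022,.108,-.166))
E
```

```text
t 15.45 pos [0.447  0.3537 0.1482] F [ 0.3  0.2 -2.4] w 0.135 gf 60.6
 turn [ 0.     0.003 -0.001] then shift [-0.009  0.003 -0.118]
 turn [0.    0.    0.441] then shift [0. 0. 0.]
 turn [0. 0. 0.] then shift [ 0.079 -1.718  0.   ]
 turn [0. 0. 0.] then shift [0.    0.    0.387]
```

Call:
{"api": "send_rows", "payload": {
  "rows": [
    {"x": 0, "y": 0, "z": -0.06, "wx": 0, "wy": 0, "wz": 0, "hand": -1},
    {"x": 0, "y": 0, "z": -0.06, "wx": 0, "wy": 0, "wz": 0, "hand": -1},
    {"x": 0, "y": 0, "z": 0, "wx": 0, "wy": 0, "wz": 0.05, "hand": -1},
    {"x": 0, "y": 0, "z": 0, "wx": 0, "wy": 0, "wz": 0.07, "hand": -1},
    {"x": 0, "y": 0, "z": 0, "wx": 0, "wy": 0, "wz": 0.07, "hand": -1},
    {"x": 0, "y": 0, "z": 0, "wx": 0, "wy": 0, "wz": 0.07, "hand": -1},
    {"x": 0, "y": 0, "z": 0, "wx": 0, "wy": 0, "wz": 0.07, "hand": -1},
    {"x": 0, "y": 0, "z": 0, "wx": 0, "wy": 0, "wz": 0.07, "hand": -1},
    {"x": 0, "y": 0, "z": 0, "wx": 0, "wy": 0, "wz": 0.04, "hand": -1},
    {"x": 0, "y": 0, "z": 0, "wx": 0, "wy": 0, "wz": 0, "hand": -1}
  ]
}}

```text
time: 16.28
tool_pos: [0.4469, 0.3537, 0.1663]
tool_rot: [0.001, 0.083, 0.997, 0.0]
contact_force: [-0.1, -0.1, -1.9]
gripper_width: 0.126
grasp_force: 60.6
```

Call:
{"api": "send_rows", "payload": {
  "rows": [
    {"x": 0, "y": -0.04, "z": 0, "wx": 0, "wy": 0, "wz": 0, "hand": -1},
    {"x": 0.01, "y": -0.08, "z": 0, "wx": 0, "wy": 0, "wz": 0, "hand": -1},
    {"x": 0.01, "y": -0.12, "z": 0, "wx": 0, "wy": 0, "wz": 0, "hand": -1},
    {"x": 0.01, "y": -0.12, "z": 0, "wx": 0, "wy": 0, "wz": 0, "hand": -1},
    {"x": 0.01, "y": -0.12, "z": 0, "wx": 0, "wy": 0, "wz": 0, "hand": -1},
    {"x": 0.01, "y": -0.12, "z": 0, "wx": 0, "wy": 0, "wz": 0, "hand": -1},
    {"x": 0.01, "y": -0.12, "z": 0, "wx": 0, "wy": 0, "wz": 0, "hand": -1},
    {"x": 0.01, "y": -0.12, "z": 0, "wx": 0, "wy": 0, "wz": 0, "hand": -1},
    {"x": 0.01, "y": -0.12, "z": 0, "wx": 0, "wy": 0, "wz": 0, "hand": -1},
    {"x": 0, "y": -0.12, "z": 0, "wx": 0, "wy": 0, "wz": 0, "hand": -1}
  ]
}}

```text
time: 17.12
tool_pos: [0.4072, 0.1943, 0.1656]
tool_rot: [0.001, 0.083, 0.997, 0.0]
contact_force: [-0.0, -0.4, -2.5]
gripper_width: 0.131
grasp_force: 60.6
```

Call:
{"api": "send_rows", "payload": {
  "rows": [
    {"x": 0, "y": -0.12, "z": 0, "wx": 0, "wy": 0, "wz": 0, "hand": -1},
    {"x": 0, "y": -0.12, "z": 0, "wx": 0, "wy": 0, "wz": 0, "hand": -1},
    {"x": 0, "y": -0.12, "z": 0, "wx": 0, "wy": 0, "wz": 0, "hand": -1},
    {"x": 0, "y": -0.12, "z": 0, "wx": 0, "wy": 0, "wz": 0, "hand": -1},
    {"x": 0, "y": -0.1, "z": 0, "wx": 0, "wy": 0, "wz": 0, "hand": -1},
    {"x": 0, "y": -0.05, "z": 0, "wx": 0, "wy": 0, "wz": 0, "hand": -1},
    {"x": 0, "y": 0, "z": 0, "wx": 0, "wy": 0, "wz": 0, "hand": -1},
    {"x": 0, "y": 0, "z": 0, "wx": 0, "wy": 0, "wz": 0, "hand": -1},
    {"x": 0, "y": 0, "z": 0, "wx": 0, "wy": 0, "wz": 0, "hand": -1},
    {"x": 0, "y": 0, "z": 0, "wx": 0, "wy": 0, "wz": 0, "hand": -1}
  ]
}}

```text
time: 17.95
tool_pos: [0.3925, 0.1032, 0.1657]
tool_rot: [0.001, 0.083, 0.997, 0.0]
contact_force: [0.3, -0.7, -1.6]
gripper_width: 0.125
grasp_force: 60.6
```

```bash
python3 - <<'E'
from h import *
go((.394,.1022,.108,-.166))
g=snap("scene","sc5.png");snap("top","top5.png")
print(np.round(manip.state()["joint_pos"],2))
cv2.imwrite("pics/c7.png",cv2.resize(g[120:270,230:430],None,fx=4,fy=4,interpolation=cv2.INTER_CUBIC))
E
```

```text
t 17.95 pos [0.3925 0.1032 0.1657] F [ 0.3 -0.7 -1.6] w 0.125 gf 60.6
 turn [0.001 0.002 0.001] then shift [-0.011 -0.005  0.385]
[ 0.07 -0.47  2.17  0.    1.44 -1.33]
```

View pics/c7.png

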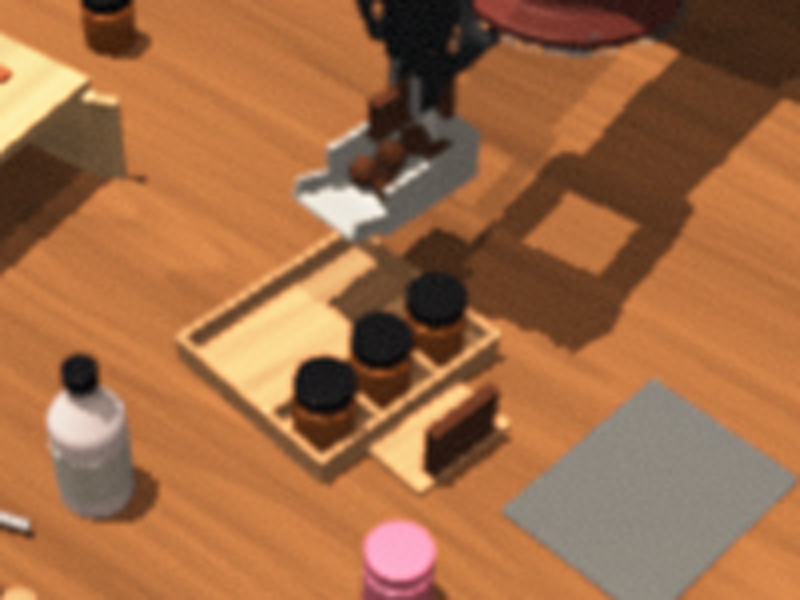

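Scoop level with beads, spout over the dish near crop (325,215). Lowering now.

Call:
{"api": "send_rows", "payload": {
  "rows": [
    {"x": -0.01, "y": 0, "z": 0.05, "wx": 0, "wy": 0, "wz": 0, "hand": -1},
    {"x": 0, "y": -0.005, "z": 0.05, "wx": 0, "wy": 0, "wz": 0, "hand": -1},
    {"x": 0, "y": 0, "z": 0.06, "wx": 0, "wy": 0, "wz": 0, "hand": -1},
    {"x": 0, "y": 0, "z": 0.06, "wx": 0, "wy": 0, "wz": 0, "hand": -1},
    {"x": 0, "y": 0, "z": 0.06, "wx": 0, "wy": 0, "wz": 0, "hand": -1},
    {"x": 0, "y": 0, "z": 0.06, "wx": 0, "wy": 0, "wz": 0, "hand": -1},
    {"x": 0, "y": 0, "z": 0.045, "wx": 0, "wy": 0, "wz": 0, "hand": -1},
    {"x": 0, "y": 0, "z": 0, "wx": 0, "wy": 0, "wz": 0, "hand": -1},
    {"x": 0, "y": 0, "z": 0, "wx": 0, "wy": 0, "wz": 0, "hand": -1},
    {"x": 0, "y": 0, "z": 0, "wx": 0, "wy": 0, "wz": 0, "hand": -1}
  ]
}}

```text
time: 18.88
tool_pos: [0.3943, 0.1017, 0.1083]
tool_rot: [0.001, 0.083, 0.997, 0.0]
contact_force: [0.7, -0.8, -2.1]
gripper_width: 0.124
grasp_force: 60.6
```

```bash
python3 - <<'E'
from h import *
go()
s=manip.state();p=np.array(s["tool_pos"]);r=rot()
# spout in tool axes: tool x=-scoop x, z=-scoop z
sp=p+r.apply([-.083,0,.053]);print("spout",sp.round(4))
g=snap("scene","sc6.png");print(w2px("scene",sp).round(1))
# dip waypoints about the spout
W=[]
for th in np.radians([10,20,30,40,48]):
    t=want(-.166,th);q=sp-t.apply([-.083,0,.053]);W.append((*q,-.166,th))
go(*W)
cv2.circle(g,tuple(w2px("scene",sp).astype(int)),1,(0,255,0),-1)
cv2.imwrite("pics/c8.png",cv2.resize(g[130:250,260:400],None,fx=4,fy=4,interpolation=cv2.INTER_CUBIC))
E
```

```text
t 18.88 pos [0.3943 0.1017 0.1083] F [ 0.7 -0.8 -2.1] w 0.124 gf 60.6
spout [0.4762 0.088  0.0555]
[308.9 187.3]
t 18.93 pos [0.3945 0.1017 0.1086] F [-0.1  0.7 -3. ] w 0.127 gf 60.6
 turn [ 0.001  0.226 -0.001] then shift [-0.053 -0.    -0.101]
 turn [0.    0.222 0.   ] then shift [-0.053  0.    -0.101]
 turn [-0.     0.222  0.   ] then shift [-0.053 -0.    -0.101]
 turn [ 0.     0.222 -0.   ] then shift [-0.053 -0.    -0.101]
 turn [-0.     0.178  0.   ] then shift [-0.044  0.    -0.08 ]
```

View pics/c8.png

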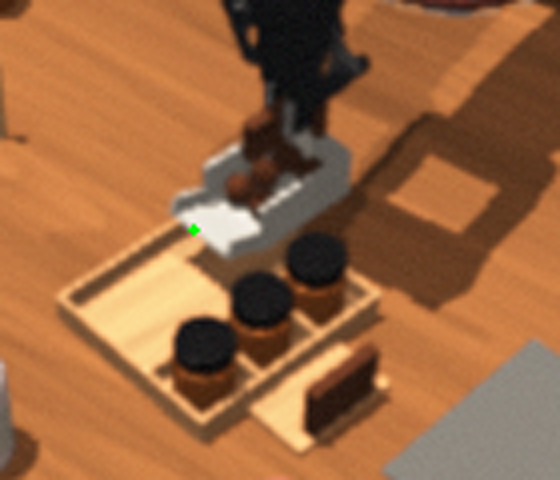

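The scoop is low over the dish with the spout at green (195,230), and the beads are all still inside. Dipping about the lip.

Call:
{"api": "send_rows", "payload": {
  "rows": [
    {"x": -0.009, "y": 0, "z": -0.017, "wx": 0, "wy": 0.037, "wz": 0, "hand": -1},
    {"x": -0.009, "y": 0, "z": -0.017, "wx": 0, "wy": 0.037, "wz": 0, "hand": -1},
    {"x": -0.009, "y": 0, "z": -0.017, "wx": 0, "wy": 0.037, "wz": 0, "hand": -1},
    {"x": -0.009, "y": 0, "z": -0.017, "wx": 0, "wy": 0.037, "wz": 0, "hand": -1},
    {"x": -0.009, "y": 0, "z": -0.017, "wx": 0, "wy": 0.037, "wz": 0, "hand": -1},
    {"x": -0.009, "y": 0, "z": -0.017, "wx": 0, "wy": 0.037, "wz": 0, "hand": -1},
    {"x": -0.009, "y": 0, "z": -0.017, "wx": 0, "wy": 0.037, "wz": 0, "hand": -1},
    {"x": -0.009, "y": 0, "z": -0.017, "wx": 0, "wy": 0.037, "wz": 0, "hand": -1},
    {"x": -0.009, "y": 0, "z": -0.017, "wx": 0, "wy": 0.037, "wz": 0, "hand": -1},
    {"x": 0, "y": 0, "z": 0, "wx": 0, "wy": 0, "wz": 0, "hand": -1}
  ]
}}

```text
time: 19.77
tool_pos: [0.4102, 0.099, 0.1303]
tool_rot: [-0.128, 0.083, 0.988, 0.011]
contact_force: [0.4, 0.7, -3.3]
gripper_width: 0.13
grasp_force: 60.6
```

```bash
cat >> h.py <<'E'
def tipwp(sp,degs):
    s=manip.state();r=rot();print("spout",(np.array(s["tool_pos"])+r.apply([-.083,0,.053])).round(4),"dip",np.degrees(np.arccos(-r.apply([0,0,1])[2])).round(1),np.round(s["joint_pos"],2))
    go(*[(*(sp-want(-.166,t).apply([-.083,0,.053])),-.166,t) for t in np.radians(degs)])
E
python3 -c "
from h import *
tipwp(np.array([.476,.088,.055]),[25,35,47])"
```

```text
spout [0.476  0.088  0.0579] dip 14.8 [ 0.03 -0.19  2.03  0.05  1.55 -1.38]
t 19.77 pos [0.4102 0.099  0.1303] F [ 0.4  0.7 -3.3] w 0.13 gf 60.6
 turn [ 0.002  0.227 -0.001] then shift [-0.062 -0.    -0.086]
 turn [0.    0.222 0.   ] then shift [-0.053  0.    -0.101]
 turn [0.    0.267 0.   ] then shift [-0.061 -0.    -0.123]
```

Call:
{"api": "send_rows", "payload": {
  "rows": [
    {"x": -0.01, "y": 0, "z": -0.014, "wx": 0, "wy": 0.037, "wz": 0, "hand": -1},
    {"x": -0.01, "y": 0, "z": -0.014, "wx": 0, "wy": 0.037, "wz": 0, "hand": -1},
    {"x": -0.01, "y": 0, "z": -0.014, "wx": 0, "wy": 0.037, "wz": 0, "hand": -1},
    {"x": -0.01, "y": 0, "z": -0.014, "wx": 0, "wy": 0.037, "wz": 0, "hand": -1},
    {"x": -0.009, "y": 0, "z": -0.016, "wx": 0, "wy": 0.037, "wz": 0, "hand": -1},
    {"x": -0.009, "y": 0, "z": -0.016, "wx": 0, "wy": 0.037, "wz": 0, "hand": -1},
    {"x": -0.009, "y": 0, "z": -0.016, "wx": 0, "wy": 0.037, "wz": 0, "hand": -1},
    {"x": -0.009, "y": 0, "z": -0.016, "wx": 0, "wy": 0.037, "wz": 0, "hand": -1},
    {"x": -0.009, "y": 0, "z": -0.016, "wx": 0, "wy": 0.037, "wz": 0, "hand": -1},
    {"x": 0, "y": 0, "z": 0, "wx": 0, "wy": 0, "wz": 0, "hand": -1}
  ]
}}

```text
time: 20.6
tool_pos: [0.4284, 0.0958, 0.1433]
tool_rot: [-0.258, 0.081, 0.963, 0.022]
contact_force: [0.4, 1.1, -2.0]
gripper_width: 0.129
grasp_force: 60.7
```

```bash
python3 -c "
from h import *
tipwp(np.array([.476,.088,.055]),[40,48])"
```

```text
spout [0.4732 0.0883 0.0559] dip 30.0 [-0.    0.04  1.85  0.08  1.77 -1.41]
t 20.6 pos [0.4284 0.0958 0.1433] F [ 0.4  1.1 -2. ] w 0.129 gf 60.7
 turn [ 0.001  0.222 -0.001] then shift [-0.071  0.001 -0.109]
 turn [-0.     0.178  0.   ] then shift [-0.044  0.    -0.08 ]
```

Call:
{"api": "send_rows", "payload": {
  "rows": [
    {"x": -0.01, "y": 0, "z": -0.017, "wx": 0, "wy": 0.032, "wz": 0, "hand": -1},
    {"x": -0.01, "y": 0, "z": -0.017, "wx": 0, "wy": 0.032, "wz": 0, "hand": -1},
    {"x": -0.01, "y": 0, "z": -0.017, "wx": 0, "wy": 0.032, "wz": 0, "hand": -1},
    {"x": -0.01, "y": 0, "z": -0.016, "wx": 0, "wy": 0.032, "wz": 0, "hand": -1},
    {"x": -0.01, "y": 0, "z": -0.016, "wx": 0, "wy": 0.032, "wz": 0, "hand": -1},
    {"x": -0.01, "y": 0, "z": -0.016, "wx": 0, "wy": 0.032, "wz": 0, "hand": -1},
    {"x": -0.01, "y": 0, "z": -0.016, "wx": 0, "wy": 0.032, "wz": 0, "hand": -1},
    {"x": 0, "y": 0, "z": 0, "wx": 0, "wy": 0, "wz": 0, "hand": -1},
    {"x": 0, "y": 0, "z": 0, "wx": 0, "wy": 0, "wz": 0, "hand": -1},
    {"x": 0, "y": 0, "z": 0, "wx": 0, "wy": 0, "wz": 0, "hand": -1}
  ]
}}

```text
time: 21.43
tool_pos: [0.4455, 0.093, 0.1518]
tool_rot: [-0.341, 0.078, 0.937, 0.029]
contact_force: [-0.6, 0.5, -2.4]
gripper_width: 0.129
grasp_force: 60.8
```

Call:
{"api": "send_rows", "payload": {
  "rows": [
    {"x": -0.009, "y": 0, "z": -0.016, "wx": 0, "wy": 0.036, "wz": 0, "hand": -1},
    {"x": -0.009, "y": 0, "z": -0.016, "wx": 0, "wy": 0.036, "wz": 0, "hand": -1},
    {"x": -0.009, "y": 0, "z": -0.016, "wx": 0, "wy": 0.036, "wz": 0, "hand": -1},
    {"x": -0.009, "y": 0, "z": -0.016, "wx": 0, "wy": 0.036, "wz": 0, "hand": -1},
    {"x": -0.009, "y": 0, "z": -0.016, "wx": 0, "wy": 0.036, "wz": 0, "hand": -1},
    {"x": 0, "y": 0, "z": 0, "wx": 0, "wy": 0, "wz": 0, "hand": -1},
    {"x": 0, "y": 0, "z": 0, "wx": 0, "wy": 0, "wz": 0, "hand": -1},
    {"x": 0, "y": 0, "z": 0, "wx": 0, "wy": 0, "wz": 0, "hand": -1},
    {"x": 0, "y": 0, "z": 0, "wx": 0, "wy": 0, "wz": 0, "hand": -1},
    {"x": 0, "y": 0, "z": 0, "wx": 0, "wy": 0, "wz": 0, "hand": -1}
  ]
}}

```text
time: 22.27
tool_pos: [0.4584, 0.0908, 0.1562]
tool_rot: [-0.406, 0.076, 0.91, 0.034]
contact_force: [1.0, -0.6, -1.1]
gripper_width: 0.125
grasp_force: 60.8
```

Call:
{"api": "send_rows", "payload": {
  "rows": [
    {"x": 0, "y": 0, "z": 0, "wx": 0, "wy": 0, "wz": 0, "hand": -1},
    {"x": 0, "y": 0, "z": 0, "wx": 0, "wy": 0, "wz": 0, "hand": -1},
    {"x": 0, "y": 0, "z": 0, "wx": 0, "wy": 0, "wz": 0, "hand": -1},
    {"x": 0, "y": 0, "z": 0, "wx": 0, "wy": 0, "wz": 0, "hand": -1},
    {"x": 0, "y": 0, "z": 0, "wx": 0, "wy": 0, "wz": 0, "hand": -1},
    {"x": 0, "y": 0, "z": 0, "wx": 0, "wy": 0, "wz": 0, "hand": -1},
    {"x": 0, "y": 0, "z": 0, "wx": 0, "wy": 0, "wz": 0, "hand": -1},
    {"x": 0, "y": 0, "z": 0, "wx": 0, "wy": 0, "wz": 0, "hand": -1},
    {"x": 0, "y": 0, "z": 0, "wx": 0, "wy": 0, "wz": 0, "hand": -1},
    {"x": 0, "y": 0, "z": 0, "wx": 0, "wy": 0, "wz": 0, "hand": -1}
  ]
}}

```text
time: 23.1
tool_pos: [0.4585, 0.0908, 0.156]
tool_rot: [-0.406, 0.076, 0.91, 0.034]
contact_force: [-0.4, 0.8, -1.5]
gripper_width: 0.129
grasp_force: 60.8
```

```bash
python3 - <<'E'
from h import *
tipwp(np.array([.476,.088,.055]),[48])
g=snap("scene","sc9.png");f=snap("top","top9.png")
cv2.imwrite("pics/c9.png",np.hstack([cv2.resize(f[140:260,260:380],(400,400)),cv2.resize(g[140:260,260:380],(400,400))]))
E
```

```text
spout [0.4744 0.0882 0.0588] dip 48.1 [-0.03  0.29  1.63  0.12  2.04 -1.42]
t 23.1 pos [0.4585 0.0908 0.156 ] F [-0.4  0.8 -1.5] w 0.129 gf 60.8
 turn [ 0.001 -0.001  0.   ] then shift [-0.026  0.001  0.01 ]
```

View pics/c9.png

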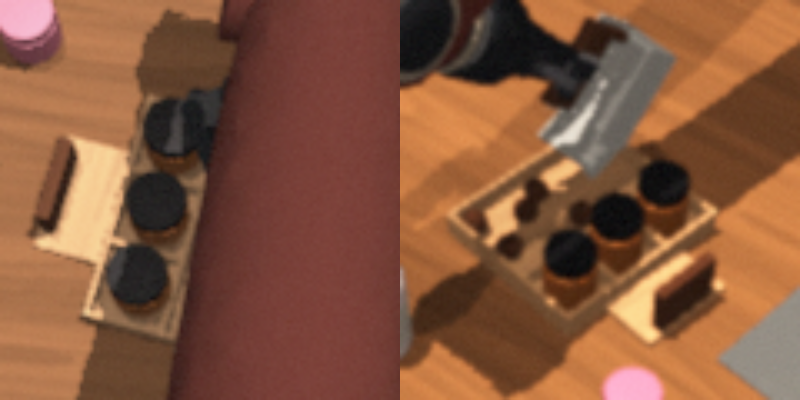

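Five beads are in the dish, at right panel (475,220), (510,245), (525,208), (537,190) and (580,213), and the scoop looks empty. Raising and levelling it.

Call:
{"api": "send_rows", "payload": {
  "rows": [
    {"x": 0.08, "y": 0, "z": -0.075, "wx": 0, "wy": 0, "wz": 0, "hand": -1},
    {"x": 0.08, "y": 0, "z": -0.075, "wx": 0, "wy": 0, "wz": 0, "hand": -1},
    {"x": 0.08, "y": 0, "z": -0.075, "wx": 0, "wy": 0, "wz": 0, "hand": -1},
    {"x": 0, "y": 0, "z": 0, "wx": 0, "wy": -0.134, "wz": 0, "hand": -1},
    {"x": 0, "y": 0, "z": 0, "wx": 0, "wy": -0.134, "wz": 0, "hand": -1},
    {"x": 0, "y": 0, "z": 0, "wx": 0, "wy": -0.134, "wz": 0, "hand": -1},
    {"x": 0, "y": 0, "z": 0, "wx": 0, "wy": -0.134, "wz": 0, "hand": -1},
    {"x": 0, "y": 0, "z": 0, "wx": 0, "wy": -0.134, "wz": 0, "hand": -1},
    {"x": 0, "y": 0, "z": 0, "wx": 0, "wy": -0.134, "wz": 0, "hand": -1},
    {"x": 0, "y": 0, "z": 0, "wx": 0, "wy": -0.134, "wz": 0, "hand": -1}
  ]
}}

```text
time: 24.03
tool_pos: [0.4596, 0.0906, 0.2061]
tool_rot: [-0.048, 0.083, 0.995, 0.005]
contact_force: [0.7, 0.4, -1.9]
gripper_width: 0.128
grasp_force: 60.7
```

```bash
python3 - <<'E'
from h import *
go((.457,.1,.19,-.166),(.449,.35,.19,-.166),(.449,.35,.078,-.124))
E
```

```text
t 24.03 pos [0.4596 0.0906 0.2061] F [ 0.7  0.4 -1.9] w 0.128 gf 60.7
 turn [ 0.001 -0.124 -0.001] then shift [0.027 0.059 0.107]
 turn [0. 0. 0.] then shift [0.328 1.635 0.   ]
 turn [ 0.     0.    -0.053] then shift [0.    0.    0.747]
```

Call:
{"api": "send_rows", "payload": {
  "rows": [
    {"x": 0, "y": 0, "z": 0, "wx": 0, "wy": -0.124, "wz": 0, "hand": -1},
    {"x": 0.03, "y": 0.15, "z": 0.01, "wx": 0, "wy": 0, "wz": 0, "hand": -1},
    {"x": 0.045, "y": 0.22, "z": 0.01, "wx": 0, "wy": 0, "wz": 0, "hand": -1},
    {"x": 0.045, "y": 0.22, "z": 0.01, "wx": 0, "wy": 0, "wz": 0, "hand": -1},
    {"x": 0.045, "y": 0.22, "z": 0.01, "wx": 0, "wy": 0, "wz": 0, "hand": -1},
    {"x": 0.045, "y": 0.22, "z": 0.01, "wx": 0, "wy": 0, "wz": 0, "hand": -1},
    {"x": 0.045, "y": 0.22, "z": 0.01, "wx": 0, "wy": 0, "wz": 0, "hand": -1},
    {"x": 0.045, "y": 0.22, "z": 0.01, "wx": 0, "wy": 0, "wz": 0, "hand": -1},
    {"x": 0.045, "y": 0.22, "z": 0.01, "wx": 0, "wy": 0, "wz": 0, "hand": -1},
    {"x": 0, "y": 0.1, "z": 0, "wx": 0, "wy": 0, "wz": 0, "hand": -1}
  ]
}}

```text
time: 24.87
tool_pos: [0.4512, 0.3671, 0.1931]
tool_rot: [-0.004, 0.082, 0.997, 0.001]
contact_force: [-0.2, -1.0, -3.0]
gripper_width: 0.127
grasp_force: 60.6
```

Call:
{"api": "send_rows", "payload": {
  "rows": [
    {"x": 0, "y": 0, "z": 0, "wx": 0, "wy": 0, "wz": 0, "hand": -1},
    {"x": 0, "y": 0, "z": 0, "wx": 0, "wy": 0, "wz": 0, "hand": -1},
    {"x": 0, "y": 0, "z": 0, "wx": 0, "wy": 0, "wz": 0, "hand": -1},
    {"x": 0, "y": 0, "z": 0.1, "wx": 0, "wy": 0, "wz": 0, "hand": -1},
    {"x": 0, "y": 0, "z": 0.15, "wx": 0, "wy": 0, "wz": 0, "hand": -1},
    {"x": 0, "y": 0, "z": 0.1, "wx": 0, "wy": 0, "wz": 0, "hand": -1},
    {"x": 0, "y": 0, "z": 0.1, "wx": 0, "wy": 0, "wz": 0, "hand": -1},
    {"x": 0, "y": 0, "z": 0, "wx": 0, "wy": 0, "wz": 0, "hand": -1},
    {"x": 0, "y": 0, "z": 0, "wx": 0, "wy": 0, "wz": 0, "hand": -1},
    {"x": 0, "y": 0, "z": 0, "wx": 0, "wy": 0, "wz": 0, "hand": -1}
  ]
}}

```text
time: 25.7
tool_pos: [0.4533, 0.3636, 0.1275]
tool_rot: [-0.002, 0.084, 0.996, 0.001]
contact_force: [0.5, 1.0, -1.1]
gripper_width: 0.126
grasp_force: 60.7
```

```bash
python3 - <<'E'
from h import *
go((.45,.362,.0755,-.15))
g=snap("scene","sc10.png");f=snap("top","top10.png")
cv2.imwrite("pics/c10.png",np.hstack([cv2.resize(f[130:270,200:380],(400,311)),cv2.resize(g[150:290,270:450],(400,311))]))
E
```

```text
t 25.7 pos [0.4533 0.3636 0.1275] F [ 0.5  1.  -1.1] w 0.126 gf 60.7
 turn [ 0.002 -0.005 -0.023] then shift [ 0.02  -0.014  0.347]
```

View pics/c10.png

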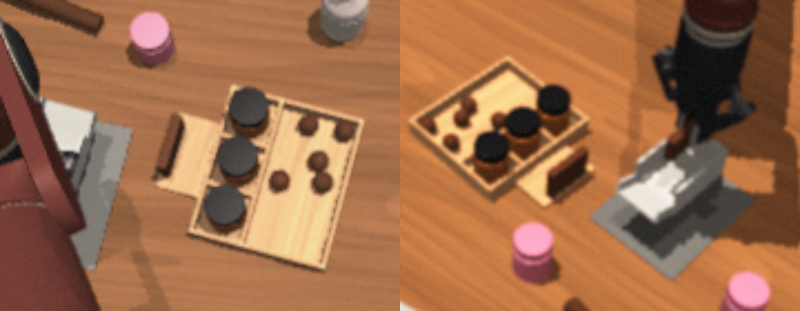

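All five beads lie in the dish in the left panel, and the scoop is empty over the mat. Setting it down.

Call:
{"api": "send_rows", "payload": {
  "rows": [
    {"x": 0.01, "y": -0.01, "z": 0.06, "wx": 0.002, "wy": -0.005, "wz": 0, "hand": -1},
    {"x": 0.01, "y": 0, "z": 0.08, "wx": 0, "wy": 0, "wz": 0, "hand": -1},
    {"x": 0, "y": 0, "z": 0.08, "wx": 0, "wy": 0, "wz": 0, "hand": -1},
    {"x": 0, "y": 0, "z": 0.05, "wx": 0, "wy": 0, "wz": 0, "hand": -1},
    {"x": 0, "y": 0, "z": 0.03, "wx": 0, "wy": 0, "wz": 0, "hand": -1},
    {"x": 0, "y": 0, "z": 0.025, "wx": 0, "wy": 0, "wz": 0, "hand": -1},
    {"x": 0, "y": 0, "z": 0.02, "wx": 0, "wy": 0, "wz": 0, "hand": -1},
    {"x": 0, "y": 0, "z": 0, "wx": 0, "wy": 0, "wz": 0, "hand": -1},
    {"x": 0, "y": 0, "z": 0, "wx": 0, "wy": 0, "wz": 0, "hand": -1},
    {"x": 0, "y": 0, "z": 0, "wx": 0, "wy": 0, "wz": 0, "hand": -1}
  ]
}}

```text
time: 26.63
tool_pos: [0.4498, 0.3634, 0.0751]
tool_rot: [0.0, 0.083, 0.997, 0.0]
contact_force: [-1.0, 1.4, -0.7]
gripper_width: 0.129
grasp_force: 60.9
```

Down. Release, then rise.

Call:
{"api": "send_rows", "payload": {
  "rows": [
    {"x": 0, "y": 0, "z": 0, "wx": 0, "wy": 0, "wz": 0, "hand": 0},
    {"x": 0, "y": 0, "z": 0, "wx": 0, "wy": 0, "wz": 0, "hand": 0},
    {"x": 0, "y": 0, "z": 0, "wx": 0, "wy": 0, "wz": 0, "hand": 0},
    {"x": 0, "y": 0, "z": 0, "wx": 0, "wy": 0, "wz": 0, "hand": 0},
    {"x": 0, "y": 0, "z": -0.08, "wx": 0, "wy": 0, "wz": 0, "hand": 0},
    {"x": 0, "y": 0, "z": -0.15, "wx": 0, "wy": 0, "wz": 0, "hand": 0},
    {"x": 0, "y": 0, "z": -0.15, "wx": 0, "wy": 0, "wz": 0, "hand": 0},
    {"x": 0, "y": 0, "z": -0.15, "wx": 0, "wy": 0, "wz": 0, "hand": 0},
    {"x": 0, "y": 0, "z": -0.1, "wx": 0, "wy": 0, "wz": 0, "hand": 0},
    {"x": 0, "y": 0, "z": 0, "wx": 0, "wy": 0, "wz": 0, "hand": 0}
  ]
}}

```text
time: 27.47
tool_pos: [0.4519, 0.3646, 0.1749]
tool_rot: [0.003, 0.083, 0.997, 0.002]
contact_force: [0.1, 0.1, 0.7]
gripper_width: 0.497
grasp_force: 0.0
```

```bash
python3 - <<'E'
from h import *
g=snap("scene","sc11.png");f=snap("top","top11.png")
go((.5162,.2388,.15,-.166),(.5162,.2388,.024,-.166))
a=cv2.imread("pics/top3.png");print((cv2.absdiff(a,f)[160:250,262:290].max(2)>40).sum())
# tab top: dark pixels near it in top view
m=cv2.inRange(f[175:215,266:292],(0,0,0),(70,70,95));n,l,st,ce=cv2.connectedComponentsWithStats(m);i=1+st[1:,4].argmax()
c=ce[i]+[266,175];print(st[i],c,px2w("top",*c,.05),"expected",w2px("top",(.5162,.2388,.045)))
E
```

```text
t 27.57 pos [0.4499 0.3633 0.1701] F [-0.1 -0.1  0.2] w 0.504 gf 0.0
 turn [ 0.001  0.001 -0.001] then shift [-0.573 -0.746  0.134]
 turn [0. 0. 0.] then shift [0.   0.   0.84]
0
[ 4  9 13 26 79] [276.78481013 198.87341772] [0.50328739 0.23563372 0.05      ] expected [276.40883001 194.14822865]
```

Call:
{"api": "send_rows", "payload": {
  "rows": [
    {"x": -0.07, "y": -0.1, "z": 0.01, "wx": 0, "wy": 0, "wz": 0, "hand": 0},
    {"x": -0.1, "y": -0.13, "z": 0.02, "wx": 0, "wy": 0, "wz": 0, "hand": 0},
    {"x": -0.1, "y": -0.13, "z": 0.02, "wx": 0, "wy": 0, "wz": 0, "hand": 0},
    {"x": -0.1, "y": -0.13, "z": 0.02, "wx": 0, "wy": 0, "wz": 0, "hand": 0},
    {"x": -0.1, "y": -0.13, "z": 0.02, "wx": 0, "wy": 0, "wz": 0, "hand": 0},
    {"x": -0.1, "y": -0.126, "z": 0.02, "wx": 0, "wy": 0, "wz": 0, "hand": 0},
    {"x": 0, "y": 0, "z": 0, "wx": 0, "wy": 0, "wz": 0, "hand": 0},
    {"x": 0, "y": 0, "z": 0, "wx": 0, "wy": 0, "wz": 0, "hand": 0},
    {"x": 0, "y": 0, "z": 0, "wx": 0, "wy": 0, "wz": 0, "hand": 0},
    {"x": 0, "y": 0, "z": 0, "wx": 0, "wy": 0, "wz": 0, "hand": 0}
  ]
}}

```text
time: 28.4
tool_pos: [0.5145, 0.2392, 0.1519]
tool_rot: [-0.001, 0.083, 0.997, -0.0]
contact_force: [0.1, -0.9, -0.8]
gripper_width: 0.501
grasp_force: 0.0
```

```bash
python3 - <<'E'
from h import *
go((.5162,.2388,.024,-.166))
E
```

```text
t 28.4 pos [0.5145 0.2392 0.1519] F [ 0.1 -0.9 -0.8] w 0.501 gf 0.0
 turn [-0.001 -0.003  0.   ] then shift [-0.012 -0.001  0.853]
```

Call:
{"api": "send_rows", "payload": {
  "rows": [
    {"x": -0.012, "y": 0, "z": 0.1, "wx": 0, "wy": 0, "wz": 0, "hand": 0},
    {"x": 0, "y": 0, "z": 0.18, "wx": 0, "wy": 0, "wz": 0, "hand": 0},
    {"x": 0, "y": 0, "z": 0.18, "wx": 0, "wy": 0, "wz": 0, "hand": 0},
    {"x": 0, "y": 0, "z": 0.15, "wx": 0, "wy": 0, "wz": 0, "hand": 0},
    {"x": 0, "y": 0, "z": 0.1, "wx": 0, "wy": 0, "wz": 0, "hand": 0},
    {"x": 0, "y": 0, "z": 0.08, "wx": 0, "wy": 0, "wz": 0, "hand": 0},
    {"x": 0, "y": 0, "z": 0.06, "wx": 0, "wy": 0, "wz": 0, "hand": 0},
    {"x": 0, "y": 0, "z": 0, "wx": 0, "wy": 0, "wz": 0, "hand": 0},
    {"x": 0, "y": 0, "z": 0, "wx": 0, "wy": 0, "wz": 0, "hand": 0},
    {"x": 0, "y": 0, "z": 0, "wx": 0, "wy": 0, "wz": 0, "hand": 0}
  ]
}}

```text
time: 29.23
tool_pos: [0.5178, 0.2387, 0.0264]
tool_rot: [0.001, 0.083, 0.997, 0.0]
contact_force: [-0.3, 0.7, 0.0]
gripper_width: 0.504
grasp_force: 0.0
```

Call:
{"api": "send_rows", "payload": {
  "rows": [
    {"x": 0, "y": 0, "z": 0, "wx": 0, "wy": 0, "wz": 0, "hand": -0.3},
    {"x": 0, "y": 0, "z": 0, "wx": 0, "wy": 0, "wz": 0, "hand": -0.5},
    {"x": 0, "y": 0, "z": 0, "wx": 0, "wy": 0, "wz": 0, "hand": -1},
    {"x": 0, "y": 0, "z": 0, "wx": 0, "wy": 0, "wz": 0, "hand": -1},
    {"x": 0, "y": 0, "z": 0, "wx": 0, "wy": 0, "wz": 0, "hand": -1},
    {"x": 0, "y": 0, "z": 0, "wx": 0, "wy": 0, "wz": 0, "hand": -1},
    {"x": 0, "y": 0, "z": 0, "wx": 0, "wy": 0, "wz": 0, "hand": -1},
    {"x": 0, "y": 0, "z": 0, "wx": 0, "wy": 0, "wz": 0, "hand": -1},
    {"x": 0, "y": 0, "z": 0, "wx": 0, "wy": 0, "wz": 0, "hand": -1},
    {"x": 0, "y": 0, "z": 0, "wx": 0, "wy": 0, "wz": 0, "hand": -1}
  ]
}}

```text
time: 30.07
tool_pos: [0.5179, 0.2388, 0.0264]
tool_rot: [0.001, 0.083, 0.997, 0.0]
contact_force: [-0.4, 2.7, 6.3]
gripper_width: 0.125
grasp_force: 60.3
```

```bash
python3 - <<'E'
from h import *
go()
print(rot().as_rotvec(), np.round(manip.state()["joint_pos"],2))
E
```

```text
t 30.07 pos [0.5179 0.2388 0.0264] F [-0.4  2.7  6.3] w 0.125 gf 60.3
[2.61302771e-01 3.12942711e+00 1.12430189e-03] [ 0.3   0.14  1.89  0.    1.11 -1.1 ]
```

The tab is pinched. I'll turn the tray into line with the cubby first, then slide it to just before the mouth.

Call:
{"api": "send_rows", "payload": {
  "rows": [
    {"x": 0, "y": -0.02, "z": 0, "wx": 0, "wy": 0, "wz": -0.02, "hand": -1},
    {"x": 0, "y": -0.03, "z": 0, "wx": 0, "wy": 0, "wz": -0.035, "hand": -1},
    {"x": 0, "y": -0.03, "z": 0, "wx": 0, "wy": 0, "wz": -0.035, "hand": -1},
    {"x": 0, "y": -0.03, "z": 0, "wx": 0, "wy": 0, "wz": -0.035, "hand": -1},
    {"x": 0, "y": -0.03, "z": 0, "wx": 0, "wy": 0, "wz": -0.035, "hand": -1},
    {"x": 0, "y": -0.03, "z": 0, "wx": 0, "wy": 0, "wz": -0.035, "hand": -1},
    {"x": 0, "y": -0.03, "z": 0, "wx": 0, "wy": 0, "wz": -0.035, "hand": -1},
    {"x": 0, "y": -0.03, "z": 0, "wx": 0, "wy": 0, "wz": -0.035, "hand": -1},
    {"x": 0, "y": -0.02, "z": 0, "wx": 0, "wy": 0, "wz": -0.029, "hand": -1},
    {"x": 0, "y": 0, "z": 0, "wx": 0, "wy": 0, "wz": 0, "hand": -1}
  ]
}}

```text
time: 30.9
tool_pos: [0.5147, 0.2012, 0.0264]
tool_rot: [-0.0, -0.032, 0.999, 0.0]
contact_force: [-3.8, 1.1, 8.9]
gripper_width: 0.13
grasp_force: 60.8
```

```bash
python3 - <<'E'
from h import *
go((.5433,.108,.0264,.065))
E
```

```text
t 30.9 pos [0.5147 0.2012 0.0264] F [-3.8  1.1  8.9] w 0.13 gf 60.8
 turn [ 0.001 -0.001 -0.001] then shift [-0.15  -0.633  0.   ]
```

Call:
{"api": "send_rows", "payload": {
  "rows": [
    {"x": -0.01, "y": -0.04, "z": -0.006, "wx": 0, "wy": 0, "wz": 0, "hand": -1},
    {"x": -0.018, "y": -0.075, "z": 0, "wx": 0, "wy": 0, "wz": 0, "hand": -1},
    {"x": -0.018, "y": -0.075, "z": 0, "wx": 0, "wy": 0, "wz": 0, "hand": -1},
    {"x": -0.018, "y": -0.075, "z": 0, "wx": 0, "wy": 0, "wz": 0, "hand": -1},
    {"x": -0.018, "y": -0.075, "z": 0, "wx": 0, "wy": 0, "wz": 0, "hand": -1},
    {"x": -0.018, "y": -0.075, "z": 0, "wx": 0, "wy": 0, "wz": 0, "hand": -1},
    {"x": -0.018, "y": -0.075, "z": 0, "wx": 0, "wy": 0, "wz": 0, "hand": -1},
    {"x": -0.018, "y": -0.075, "z": 0, "wx": 0, "wy": 0, "wz": 0, "hand": -1},
    {"x": -0.014, "y": -0.06, "z": 0, "wx": 0, "wy": 0, "wz": 0, "hand": -1},
    {"x": 0, "y": 0, "z": 0, "wx": 0, "wy": 0, "wz": 0, "hand": -1}
  ]
}}

```text
time: 31.73
tool_pos: [0.5435, 0.1072, 0.0265]
tool_rot: [-0.0, -0.032, 0.999, -0.001]
contact_force: [-0.4, -2.1, 3.7]
gripper_width: 0.125
grasp_force: 60.1
```

```bash
python3 - <<'E'
from h import *
go((.5563,-.0917,.0264,.065))
f=snap("top","top12.png")
cv2.imwrite("pics/c11.png",cv2.resize(f[130:260,310:520],None,fx=3.8,fy=3.8,interpolation=cv2.INTER_CUBIC))
E
```

```text
t 31.73 pos [0.5435 0.1072 0.0265] F [-0.4 -2.1  3.7] w 0.125 gf 60.1
 turn [-0.002 -0.    -0.002] then shift [ 1.000e-03 -1.329e+00  0.000e+00]
```

View pics/c11.png

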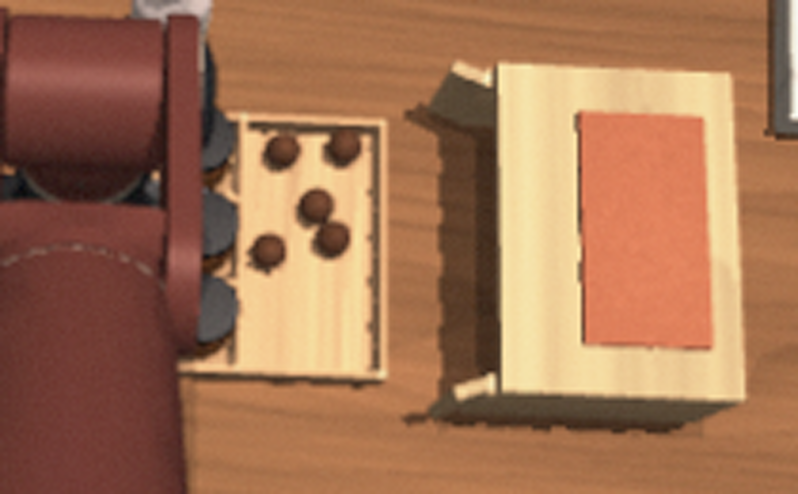

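The tray is in line in front of the mouth, with all five beads and the jars in place. Its front corners are at crop (386,120) and (384,378). I'll check the pose before entering.

```bash
python3 - <<'E'
from h import *
c=lambda x,y,z:px2w("top",310+x/3.8,130+y/3.8,z)[:2]
a,b=c(386,120,.025),c(384,378,.025);print(a,b,np.linalg.norm(a-b))
d=a-b;yaw=np.arctan2(d[1],d[0]);m=(a+b)/2;o=m+.078*np.array([-np.sin(yaw),np.cos(yaw)]);print("tray",o,yaw)
F=[c(498,64,.092),c(500,392,.092)];B=[c(731,73,.092),c(745,400,.092)];print(F,B)
# mouth inner ends of flares (top of flare?), inner red label ignored
fm=sum(F)/2;bm=sum(B)/2;print("axis yaw",np.arctan2(-(fm-bm)[0],(fm-bm)[1]),"front yaw",np.arctan2(*(F[0]-F[1])[::-1]),"back",np.arctan2(*(B[0]-B[1])[::-1]))
co=np.array([.5627,-.2154]);Y=.065
print("tray in cubby",np.array([[np.cos(Y),np.sin(Y)],[-np.sin(Y),np.cos(Y)]])@(o-co))
E
```

```text
[ 0.64229271 -0.09070882] [ 0.46674473 -0.10038374] 0.1758143823060656
tray [ 0.55022644 -0.01766447] 0.055056998830640635
[array([ 0.66445749, -0.14944561]), array([ 0.45285303, -0.16065955])] [array([ 0.67465406, -0.29921691]), array([ 0.46342256, -0.31122125])]
axis yaw 0.06903370881966711 front yaw 0.05294525479797325 back 0.05676918696086537
tray in cubby [0.00039655 0.19812817]
```

Call:
{"api": "send_rows", "payload": {
  "rows": [
    {"x": 0, "y": -0.03, "z": 0, "wx": 0, "wy": 0, "wz": 0, "hand": -1},
    {"x": 0, "y": -0.06, "z": 0, "wx": 0, "wy": 0, "wz": 0, "hand": -1},
    {"x": 0, "y": -0.07, "z": 0, "wx": 0, "wy": 0, "wz": 0, "hand": -1},
    {"x": 0, "y": -0.07, "z": 0, "wx": 0, "wy": 0, "wz": 0, "hand": -1},
    {"x": 0, "y": -0.07, "z": 0, "wx": 0, "wy": 0, "wz": 0, "hand": -1},
    {"x": 0, "y": -0.07, "z": 0, "wx": 0, "wy": 0, "wz": 0, "hand": -1},
    {"x": 0, "y": -0.07, "z": 0, "wx": 0, "wy": 0, "wz": 0, "hand": -1},
    {"x": 0, "y": -0.07, "z": 0, "wx": 0, "wy": 0, "wz": 0, "hand": -1},
    {"x": 0, "y": -0.06, "z": 0, "wx": 0, "wy": 0, "wz": 0, "hand": -1},
    {"x": 0, "y": -0.03, "z": 0, "wx": 0, "wy": 0, "wz": 0, "hand": -1}
  ]
}}

```text
time: 32.62
tool_pos: [0.5487, 0.0196, 0.0264]
tool_rot: [-0.0, -0.032, 0.999, 0.001]
contact_force: [-0.8, 6.0, 5.2]
gripper_width: 0.131
grasp_force: 60.3
```

```bash
python3 -c "
from h import *
go((.5563,-.0917,.0264,.065))"
```

```text
t 32.62 pos [0.5487 0.0196 0.0264] F [-0.8  6.   5.2] w 0.131 gf 60.3
 turn [ 0.002 -0.001 -0.001] then shift [-0.002 -0.744 -0.   ]
```

Call:
{"api": "send_rows", "payload": {
  "rows": [
    {"x": 0, "y": -0.03, "z": 0, "wx": 0, "wy": 0, "wz": 0, "hand": -1},
    {"x": 0, "y": -0.06, "z": 0, "wx": 0, "wy": 0, "wz": 0, "hand": -1},
    {"x": 0, "y": -0.07, "z": 0, "wx": 0, "wy": 0, "wz": 0, "hand": -1},
    {"x": 0, "y": -0.07, "z": 0, "wx": 0, "wy": 0, "wz": 0, "hand": -1},
    {"x": 0, "y": -0.07, "z": 0, "wx": 0, "wy": 0, "wz": 0, "hand": -1},
    {"x": 0, "y": -0.07, "z": 0, "wx": 0, "wy": 0, "wz": 0, "hand": -1},
    {"x": 0, "y": -0.07, "z": 0, "wx": 0, "wy": 0, "wz": 0, "hand": -1},
    {"x": 0, "y": -0.07, "z": 0, "wx": 0, "wy": 0, "wz": 0, "hand": -1},
    {"x": 0, "y": -0.06, "z": 0, "wx": 0, "wy": 0, "wz": 0, "hand": -1},
    {"x": 0, "y": -0.03, "z": 0, "wx": 0, "wy": 0, "wz": 0, "hand": -1}
  ]
}}

```text
time: 33.45
tool_pos: [0.5545, -0.0701, 0.0264]
tool_rot: [-0.0, -0.032, 0.999, 0.001]
contact_force: [-0.8, 8.5, 6.2]
gripper_width: 0.128
grasp_force: 60.4
```

```bash
python3 -c "
from h import *
go((.5563,-.0917,.0264,.065))"
```

```text
t 33.45 pos [ 0.5545 -0.0701  0.0264] F [-0.8  8.5  6.2] w 0.128 gf 60.4
 turn [ 0.002 -0.001 -0.001] then shift [-0.003 -0.145  0.   ]
```

Call:
{"api": "send_rows", "payload": {
  "rows": [
    {"x": 0, "y": -0.014, "z": 0, "wx": 0, "wy": 0, "wz": 0, "hand": -1},
    {"x": 0, "y": -0.014, "z": 0, "wx": 0, "wy": 0, "wz": 0, "hand": -1},
    {"x": 0, "y": -0.014, "z": 0, "wx": 0, "wy": 0, "wz": 0, "hand": -1},
    {"x": 0, "y": -0.014, "z": 0, "wx": 0, "wy": 0, "wz": 0, "hand": -1},
    {"x": 0, "y": -0.014, "z": 0, "wx": 0, "wy": 0, "wz": 0, "hand": -1},
    {"x": 0, "y": -0.014, "z": 0, "wx": 0, "wy": 0, "wz": 0, "hand": -1},
    {"x": 0, "y": -0.014, "z": 0, "wx": 0, "wy": 0, "wz": 0, "hand": -1},
    {"x": 0, "y": -0.014, "z": 0, "wx": 0, "wy": 0, "wz": 0, "hand": -1},
    {"x": 0, "y": -0.014, "z": 0, "wx": 0, "wy": 0, "wz": 0, "hand": -1},
    {"x": 0, "y": 0, "z": 0, "wx": 0, "wy": 0, "wz": 0, "hand": -1}
  ]
}}

```text
time: 34.28
tool_pos: [0.5557, -0.0883, 0.0264]
tool_rot: [-0.0, -0.032, 0.999, 0.001]
contact_force: [-0.9, 5.7, 7.1]
gripper_width: 0.128
grasp_force: 60.4
```

Call:
{"api": "send_rows", "payload": {
  "rows": [
    {"x": 0, "y": -0.006, "z": 0, "wx": 0, "wy": 0, "wz": 0, "hand": -1},
    {"x": 0, "y": -0.006, "z": 0, "wx": 0, "wy": 0, "wz": 0, "hand": -1},
    {"x": 0, "y": -0.006, "z": 0, "wx": 0, "wy": 0, "wz": 0, "hand": -1},
    {"x": 0, "y": 0, "z": 0, "wx": 0, "wy": 0, "wz": 0, "hand": -1},
    {"x": 0, "y": 0, "z": 0, "wx": 0, "wy": 0, "wz": 0, "hand": -1},
    {"x": 0, "y": 0, "z": 0, "wx": 0, "wy": 0, "wz": 0, "hand": -1},
    {"x": 0, "y": 0, "z": 0, "wx": 0, "wy": 0, "wz": 0, "hand": -1},
    {"x": 0, "y": 0, "z": 0, "wx": 0, "wy": 0, "wz": 0, "hand": -1},
    {"x": 0, "y": 0, "z": 0, "wx": 0, "wy": 0, "wz": 0, "hand": -1},
    {"x": 0, "y": 0, "z": 0, "wx": 0, "wy": 0, "wz": 0, "hand": -1}
  ]
}}

```text
time: 35.12
tool_pos: [0.5557, -0.0896, 0.0264]
tool_rot: [-0.001, -0.033, 0.999, 0.002]
contact_force: [-0.8, 11.4, 6.8]
gripper_width: 0.129
grasp_force: 60.6
```

Call:
{"api": "send_rows", "payload": {
  "rows": [
    {"x": 0, "y": -0.006, "z": 0, "wx": 0, "wy": 0, "wz": 0, "hand": -1},
    {"x": 0, "y": -0.006, "z": 0, "wx": 0, "wy": 0, "wz": 0, "hand": -1},
    {"x": 0, "y": 0, "z": 0, "wx": 0, "wy": 0, "wz": 0, "hand": -1},
    {"x": 0, "y": 0, "z": 0, "wx": 0, "wy": 0, "wz": 0, "hand": -1},
    {"x": 0, "y": 0, "z": 0, "wx": 0, "wy": 0, "wz": 0, "hand": -1},
    {"x": 0, "y": 0, "z": 0, "wx": 0, "wy": 0, "wz": 0, "hand": -1},
    {"x": 0, "y": 0, "z": 0, "wx": 0, "wy": 0, "wz": 0, "hand": -1},
    {"x": 0, "y": 0, "z": 0, "wx": 0, "wy": 0, "wz": 0, "hand": -1},
    {"x": 0, "y": 0, "z": 0, "wx": 0, "wy": 0, "wz": 0, "hand": -1},
    {"x": 0, "y": 0, "z": 0, "wx": 0, "wy": 0, "wz": 0, "hand": -1}
  ]
}}

```text
time: 35.95
tool_pos: [0.556, -0.0897, 0.0264]
tool_rot: [-0.0, -0.032, 0.999, 0.004]
contact_force: [0.3, 16.1, 8.6]
gripper_width: 0.129
grasp_force: 60.8
```

Firm stop at the back: the force is rising with no further motion, about 2 mm from the predicted home. Release and retreat.

Call:
{"api": "send_rows", "payload": {
  "rows": [
    {"x": 0, "y": 0, "z": 0, "wx": 0, "wy": 0, "wz": 0, "hand": -0.1},
    {"x": 0, "y": 0, "z": 0, "wx": 0, "wy": 0, "wz": 0, "hand": -0.1},
    {"x": 0, "y": 0, "z": 0, "wx": 0, "wy": 0, "wz": 0, "hand": -0.1},
    {"x": 0, "y": 0, "z": 0, "wx": 0, "wy": 0, "wz": 0, "hand": -0.1},
    {"x": 0, "y": 0, "z": -0.05, "wx": 0, "wy": 0, "wz": 0, "hand": -0.1},
    {"x": 0, "y": 0, "z": -0.1, "wx": 0, "wy": 0, "wz": 0, "hand": -0.1},
    {"x": 0, "y": 0, "z": -0.15, "wx": 0, "wy": 0, "wz": 0, "hand": -0.1},
    {"x": 0, "y": 0, "z": -0.2, "wx": 0, "wy": 0, "wz": 0, "hand": -0.1},
    {"x": 0, "y": 0, "z": -0.25, "wx": 0, "wy": 0, "wz": 0, "hand": -0.1},
    {"x": 0, "y": 0, "z": -0.25, "wx": 0, "wy": 0, "wz": 0, "hand": -0.1}
  ]
}}

```text
time: 36.78
tool_pos: [0.5551, -0.0943, 0.1772]
tool_rot: [-0.001, -0.032, 0.999, -0.0]
contact_force: [1.1, -0.3, 0.4]
gripper_width: 0.448
grasp_force: 0.0
```

Call:
{"api": "send_rows", "payload": {
  "rows": [
    {"x": 0.1, "y": 0.2, "z": -0.1, "wx": 0, "wy": 0, "wz": 0, "hand": 0},
    {"x": 0.1, "y": 0.2, "z": -0.1, "wx": 0, "wy": 0, "wz": 0, "hand": 0},
    {"x": 0.1, "y": 0.2, "z": 0, "wx": 0, "wy": 0, "wz": 0, "hand": 0},
    {"x": 0.1, "y": 0.2, "z": 0, "wx": 0, "wy": 0, "wz": 0, "hand": 0},
    {"x": 0, "y": 0.2, "z": 0, "wx": 0, "wy": 0, "wz": 0, "hand": 0},
    {"x": 0, "y": 0.2, "z": 0, "wx": 0, "wy": 0, "wz": 0, "hand": 0},
    {"x": 0, "y": 0.1, "z": 0, "wx": 0, "wy": 0, "wz": 0, "hand": 0},
    {"x": 0, "y": 0, "z": 0, "wx": 0, "wy": 0, "wz": 0, "hand": 0},
    {"x": 0, "y": 0, "z": 0, "wx": 0, "wy": 0, "wz": 0, "hand": 0},
    {"x": 0, "y": 0, "z": 0, "wx": 0, "wy": 0, "wz": 0, "hand": 0}
  ]
}}

```text
time: 37.62
tool_pos: [0.4838, 0.0959, 0.2063]
tool_rot: [-0.0, -0.032, 0.999, -0.001]
contact_force: [-0.3, -0.1, -1.0]
gripper_width: 0.5
grasp_force: 0.0
```

```bash
python3 - <<'E'
from h import *
go()
f=snap("top","top13.png");g=snap("scene","sc13.png")
cv2.imwrite("pics/c12.png",np.hstack([cv2.resize(f[130:270,185:505],(450,197*1)),np.zeros((197,10,3),np.uint8),cv2.resize(g[90:290,140:440],(296,197))]))
A=cv2.resize(f[110:270,190:510],(800,400));B=cv2.resize(g[90:290,150:450],(300,200));cv2.imwrite("pics/c12.png",np.vstack([A,np.hstack([B,np.zeros((200,500,3),np.uint8)])]))
E
```

```text
t 37.62 pos [0.4838 0.0959 0.2063] F [-0.3 -0.1 -1. ] w 0.5 gf 0.0
```

View pics/c12.png

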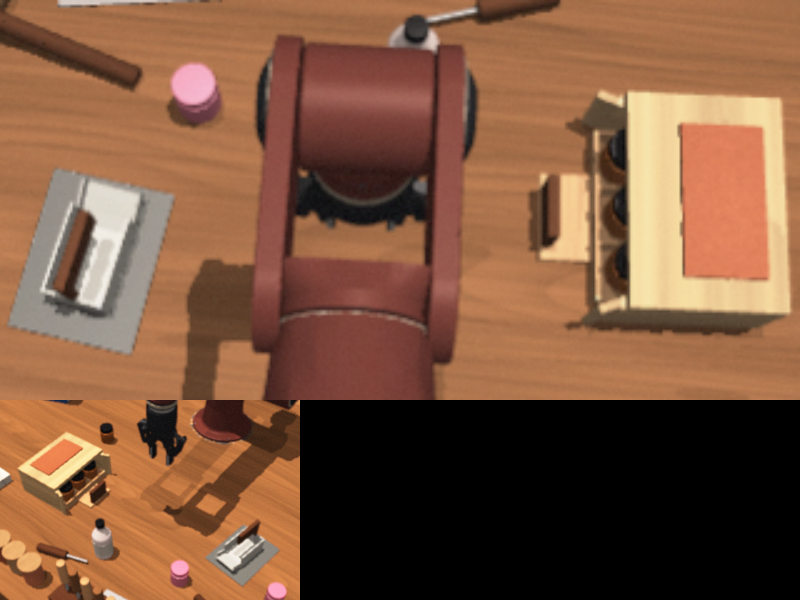

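The tray sits in the cubby against the back, with the jars upright under the roof and the tab outside at (552,208). The empty scoop stands on the mat at (95,245), and the bottle is untouched at (415,35). Handing in.

```bash
python3 - <<'E'
from h import *
print(px2w("top",190+548/2.5,110+208/2.5,.053), job_done())
E
```

```text
the job is handed in; nothing more can be done
[ 0.55086939 -0.08557828  0.053     ] None
```

I handed the job in: the tray is against the cubby's back stop with all three jars in place, and the empty scoop is standing on the mat. All five beads were in the dish at the last look before entry (the roof hides them now); the dye bottle was not touched, and I got no verdict back.

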